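Clamp a jar in the labelling jig and index it to the label head

TASK

Set the tall slim jar upright on the labelling turntable, between the V-shaped stop and the rubber clamp pad. Turn the cam lever clockwise just far enough for the pad to hold the jar firmly home in the V with its spring pressed in about halfway (never bottoming it), then use the upright post to turn the turntable a quarter turn counter-clockwise until it is fully against its other stop, and let go. Do not knock the other jars about.

Things in the scene. Friction and masses are not known exactly. Their poses are not given: they have to be found in the camera images.
- tall_jar: The jar to label: glass jar with black lid and paper label, the tallest and slimmest on the tray: diameter 62, height 112 (the lid is the top 16, diameter 58), 0.25 to 0.5 kg. Origin: centre of its underside, z up. It starts upright in the tray.
- wide_jar_a: Bystander jar of the same make, diameter 82, height 90, loose in the tray. Origin: centre of its underside.
- wide_jar_b: Second bystander jar, diameter 82, height 90, loose in the tray. Origin: centre of its underside.
- squat_jar: Bystander jar, diameter 72, height 60, loose in the tray. Origin: centre of its underside.
- tray: Grey stock tray, fixed, 240 x 240, walls 22 high and 5 thick, floor 5 thick; holds the four jars in a loose 2 x 2 pattern about 110 apart. Origin: centre of its underside. The tray stands on one side of the robot and the jig on the other; either may be left or right.
- jig: Labelling jig, fixed: round grey base, diameter 304. Origin: on the turntable's axis at counter height, z up. The aluminium turntable (diameter 280, top surface 35 above the counter) turns on it. With the turntable at 0 the V-stop lies on the jig's -x side, the clamp on its +x side. The label head stands on the base at the jig's -y side, 147 to 172 from the axis, 60 wide, 85 high.
- turntable (a joint): Angle of the turntable in rad, counter-clockwise from above positive, range 0 to 1.571. 0 = loading position (where it starts, against a stop); 1.571 = labelling position (a quarter turn, against the other stop). Rubs with 0.3 N m and stays where it is left. Turning the cam lever clockwise presses the turntable against its stop at 0.
- handle_grip (a point): Grip point on the turntable's upright steel post: diameter 20, from the turntable's top to 140 above the counter; the point lies on the post's axis, 120 above the counter, 110 from the turntable's axis.
- nest (a point): On the turntable's surface: where the centre of the tall jar's underside is when the jar is home against both faces of the V. Its x axis points from the V to the clamp pad, z up. The V-stop was set by the last user: the nest lies 62 to 73 from the turntable's axis; the stop cannot be moved by hand. Stop, jaw and pad reach no higher than 85 above the counter.
- pad_face (a point): Centre of the rubber clamp pad's face, 25 above the turntable. The face is 46 wide, 40 high, square to the nest's x axis and looks to the V. With the jar home, 6 to 20 mm are free between jar (radius 31) and pad at the start.
- pad (a joint): How far the sprung rubber pad is pushed back into its jaw, in m: 0 = free, 0.008 = bottomed (overrun). Spring 2.5 N/mm with 1 N preload. Halfway is 0.004. Pushing the unclamped jar along presses it about 1 mm.
- lever (a joint): Angle of the cam lever in rad, clockwise from above positive, range 0 to 2.2; starts at 0 to 0.25. The eccentric drives the jaw towards the V by 12.4 mm per rad. The lever is stiff (0.4 to 0.65 N m) and stays where it is left.
- lever_grip (a point): Grip point on the black upright post at the end of the cam lever: post diameter 18, top 151 above the counter; the point lies on the post's axis, 132 above the counter, 95 from the cam's axis. The lever's flat bar below it has its top 87 above the counter.
- lever_axis (a point): On the cam's vertical axis, at the height of lever_grip.

How it is judged:
By the outcome, as a careful person would: the job done as asked, in the order asked, and still so for the second after the job is handed in, with the robot touching nothing.
It also fails if it takes over 72 s, if anything falls off the work surface, if the arm or the gripper's body presses on something with over 40 N, if the wrist force passes 120 N, or if a joint passes its speed limit or range.

ROBOT

A 7-joint arm with a two-finger parallel gripper is mounted at the origin on the work surface. World frame = base frame: x ahead of the robot, y to its left, z up, the work surface at z = 0. Lengths are in m, angles in degrees, forces in N, time in s.
With the tool pointing down it reaches from about 0.4 to 0.85 m from the base axis. Payload 4.5 kg.
Tool frame: the origin (TCP) lies between the finger pads; the fingertips stand ahead of it and the grasp point (between the pads) lies 5 mm behind it (env.tip_extent is the z of the fingertips in the tool frame, in m); z points along the fingers, y is the direction in which the jaws open and shut (so a half turn about z gives the same grasp; the last joint's range is limited). The gripper opens to 88 mm and grips with 3 to 60 N. Pads are 18 mm wide; open, the fingers measure 123 mm over their backs; the gripper's body (75 mm by 187 mm) begins 45 mm behind the grasp point.
Start: joints at [68.743, 39.483, -11.15, 89.685, 9.013, 51.709, -12.324], TCP at [0.246, -0.574, 0.253] pointing down, gripper open.
Joint ranges: [-172.22, 172.22], [-26.19, 119.32], [-84.43, 86.54], [7.71, 146.69], [-57.33, 237.33], [2.42, 119.75], [-152.13, 152.13]. Speed limits (degrees/s): [147.25, 147.25, 180, 180, 180, 180, 180].

INTERFACE

Orientations are given as a 3x3 rotation matrix whose columns are the frame's x, y, z axes.
In Python, from bench import get_state, vision, env gives the robot as it stands.
- The arm moves only by the shell command python3 -m crank 'ROWS' [OPENING] [FORCE]. ROWS is JSON, a list of rows, each a list of 6 numbers: the shift along the tool's x, y, z in cm, then the turn, a rotation vector about the tool's x, y, z in degrees. In form: [[dx, dy, dz, ax, ay, az], ...]. A call has exactly 5 rows; each row is the pose to reach, as a shift and turn from the pose measured when the call began, along the tool's axes at that moment; what a row does not reach only later rows make up. A row lasts 1/10 s, in which the tool goes at most 50 mm and 8.59 degrees, less where a joint would pass 70% of its speed; a pose out of reach is approached as far as the arm can. A call with a gripper value outside its range is refused whole. OPENING is the finger opening in cm, from 0 to 8.81, set as the call begins (- or left out, the last holds). The fingers move at their own pace and stop on an object; FORCE is the grip in N (left out, the last holds). Time passes only in rows, so rows that repeat a pose let the fingers close, or fill a call up. It gives the time, the measured TCP pose, the force and the opening at its end, in the units of the state.
- get_state(): the state, without advancing time (a new reading comes with each control period).
- vision.camera(name): name is "scene" or "top" or "wrist"; returns a dict with "pixels" (420x560x3 uint8, blue, green, red), "fx", "fy", "cx", "cy" (pixels), "position" and "orientation" of the camera in the world. Camera axes: x right, y down, z forward; pixel columns grow to the right and rows downward; lengths in m; the calibration is good to about 2 mm. A picture is of the moment at which its call begins. There is no depth.
- env.close_job(): hands the job in, once; it reports no verdict.
The state is a dict: "clock": time; "joints": joint angles; "qvel": joint speeds; "joint_efforts": joint torques, N m; "position": TCP position; "orientation": TCP orientation; "contact_force": force on the tool from outside, world axes, zero at the start; "torque": the same for the moment, N m; "grip_width": finger opening in m.
Only numpy, scipy, OpenCV 4.12 (cv2) and the standard library are available. Lean on these libraries where they do the work, as an engineer would, in place of code of your own. Each camera call takes 0.05 s, during which the arm holds its last target.

## Working session

There is one attempt and no reset: what is moved stays moved. The work goes in short steps, Python scripts to look and compute and a shell command to move; the robot and the scene stay as the last step left them, time stands still between calls to the robot, and variables do not carry over. Pictures are saved under pics/ and viewed, and the job is handed in when it is done.

```bash
ls -la; mkdir -p pics
cat > h.py <<'E'
import numpy as np, cv2, sys
from bench import get_state, vision, env
def snap(name,fn):
    c=vision.camera(name); cv2.imwrite('pics/'+fn+'.png',c['pixels'])
    np.savez('pics/'+fn+'.npz',**{k:np.array(v) for k,v in c.items()}); return c
def load(fn):
    d=np.load('pics/'+fn+'.npz'); return {k:d[k] for k in d}
def p2w(c,u,v,z):
    d=np.array([(u-c['cx'])/c['fx'],(v-c['cy'])/c['fy'],1.0]); R=np.array(c['orientation']); p=np.array(c['position'])
    d=R@d; return p+d*(z-p[2])/d[2]
def w2p(c,P):
    q=np.array(c['orientation']).T@(np.array(P)-np.array(c['position'])); return np.array([c['cx']+c['fx']*q[0]/q[2],c['cy']+c['fy']*q[1]/q[2]])
def crop(fn,u0,v0,u1,v1,s,out):
    im=cv2.imread('pics/'+fn+'.png')[v0:v1,u0:u1]; cv2.imwrite('pics/'+out+'.png',cv2.resize(im,None,fx=s,fy=s,interpolation=cv2.INTER_CUBIC))
E
python3 - <<'E'
from h import *
np.set_printoptions(precision=4,suppress=True)
for n in ['scene','top','wrist']:
    c=snap(n,n+'0'); print(n,c['fx'],c['cx'],c['cy'],c['position'],np.array(c['orientation']).tolist())
print(get_state(), env.tip_extent)
E
```

```text
total 12
drwxr-xr-x  3 agent agent 4096 Dec  7 09:15 .
drwxr-xr-x 23 root  root  4096 Dec  7 09:15 ..
drwxr-xr-x  2 agent agent 4096 Dec  7 09:15 pics
scene 383.06306551662317 275.61455781572 215.08358969051037 [ 1.0109 -0.1641  0.679 ] [[0.30122033226830697, 0.694947033909359, -0.6529279680705635], [0.9535239535289486, -0.21403450781071615, 0.21208795230457503], [0.007640777100139919, -0.6864676609475558, -0.7271201888260957]]
top 499.85096750324436 282.8023287148662 204.79872263739898 [ 0.4406 -0.0065  1.1786] [[0.005575237024045165, -0.9969912144221995, 0.07731387389772496], [-0.9998690940996332, -0.0067322788320557676, -0.014712956402653373], [0.015189186828288148, -0.07722172483618231, -0.9968982364398185]]
wrist 370.50217586569335 279.7653674012948 204.68268769952843 [ 0.3228 -0.5419  0.3837] [[0.39413906827109774, -0.8714940425063171, -0.291809062125193], [-0.9190497434851364, -0.3742278444133236, -0.12369757259404346], [-0.0014013787111829513, 0.3169410897024102, -0.9484441901324256]]
{'clock': 0.15, 'joints': array([ 68.7412,  39.5204, -11.1454,  89.729 ,   9.0131,  51.7098,
       -12.3247]), 'qvel': array([ 0.0583, -0.2041, -0.0329, -0.1754, -0.0718,  0.0303,  0.0003]), 'joint_efforts': array([ -0.001 , -52.7857,  -1.2684, -15.3586,  -0.0525,   0.0039,
         0.0001]), 'position': array([ 0.246 , -0.5741,  0.2521]), 'orientation': array([[ 0.9191,  0.3939, -0.0006],
       [ 0.3939, -0.9191,  0.0012],
       [-0.0001, -0.0013, -1.    ]]), 'contact_force': array([ 0.    , -0.1898, -0.0896]), 'torque': array([ 0.0127, -0.0104,  0.0068]), 'grip_width': 0.08834794208540218} 0.014
```

View pics/top0.png

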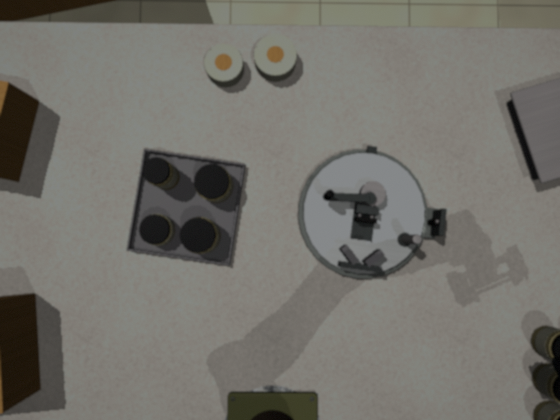

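View pics/scene0.png

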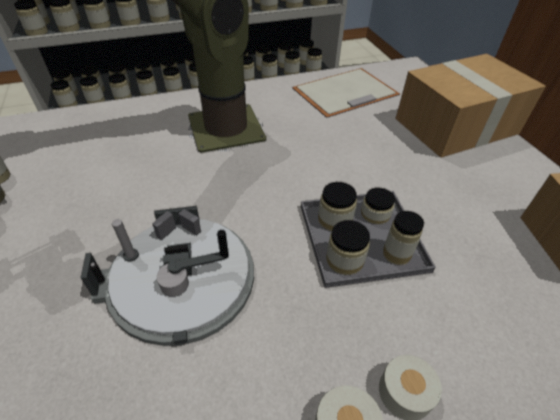

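View pics/wrist0.png

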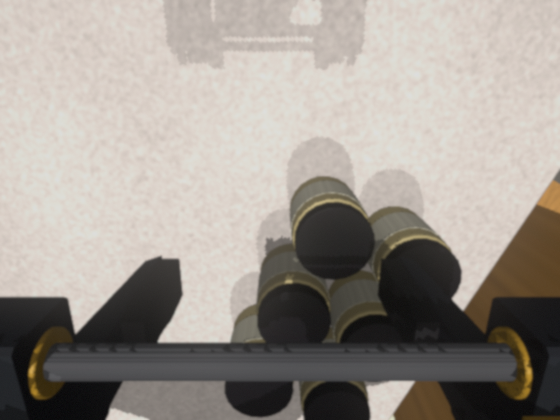

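The top view shows the tray at left (world +y), with the tall jar probably at (158,170). The jig is at right, with its turntable centre near (365,212), the V at (362,262), the lever post at (330,195), the steel post at (405,240) and the label head at (437,222). I'll enlarge these areas.

Run:
```python
from h import *
crop('top0',290,140,455,285,4.8,'jigc'); crop('top0',120,140,255,275,4.4,'trayc'); crop('scene0',70,190,270,350,4,'jigs')
c=load('top0')
for n,u,v,z in [('tall',158,170,.117),('ttc',363,211,.035),('post',403,239,.140),('lever',328,195,.151),('label',437,222,.085)]: print(n,p2w(c,u,v,z))
```

```text
tall [0.59559103 0.24455604 0.117     ]
ttc [ 0.5162193  -0.20784093  0.035     ]
post [ 0.45143301 -0.2724084   0.14      ]
lever [ 0.54123231 -0.11507538  0.151     ]
label [ 0.48974092 -0.36202902  0.085     ]
```

View pics/jigc.png

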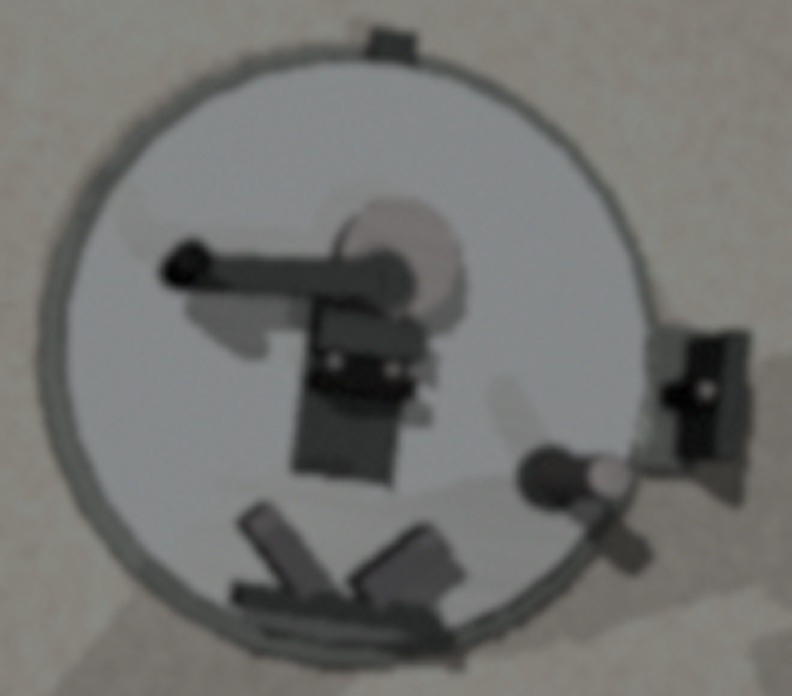

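View pics/trayc.png

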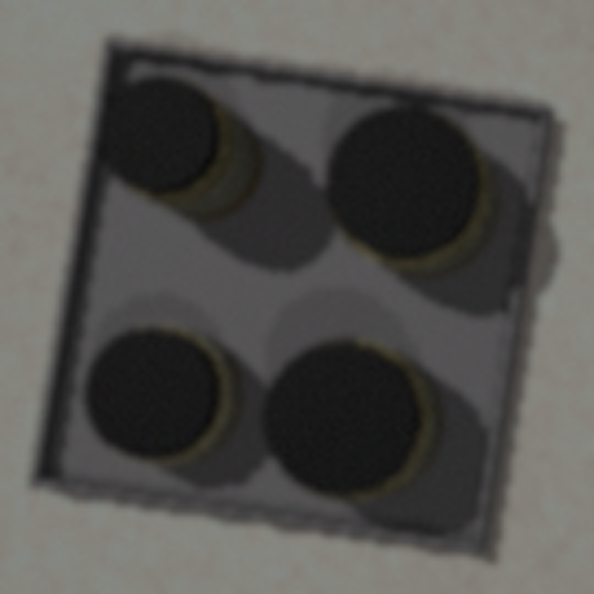

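View pics/jigs.png

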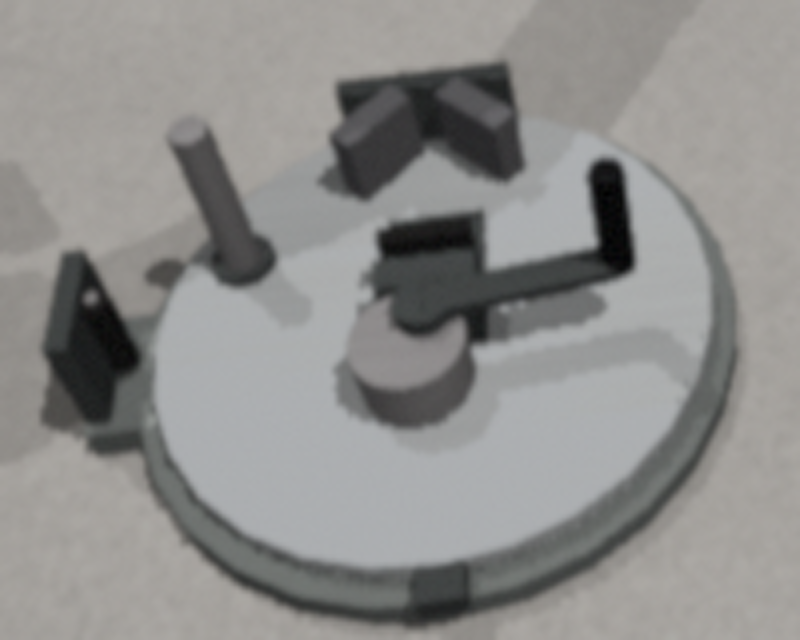

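Run:
```python
from h import *
np.set_printoptions(precision=4,suppress=True)
c=load('top0'); s=load('scene0')
J=lambda u,v:(290+u/4.8,140+v/4.8); T=lambda u,v:(120+u/4.4,140+v/4.4); S=lambda u,v:(70+u/4,190+v/4)
tall=p2w(c,*T(162,136),.117); print('tall',tall,'scene px',w2p(s,tall))
for n,a,z in [('wideA',T(404,184),.095),('wideB',T(343,419),.095),('squat',T(154,394),.065)]: print(n,p2w(c,*a,z))
lev=p2w(c,*J(186,262),.151); hub=p2w(c,*J(385,278),.087); post=p2w(c,*J(608,478),.140)
print('lever',lev,p2w(s,*S(606,172),.151)); print('hub',hub,p2w(s,*S(420,303),.087),np.linalg.norm((lev-hub)[:2])); print('post',post,p2w(s,*S(190,133),.140))
# turntable rim: leftmost 65, right ~655, top ~60, bottom ~ 650
im=cv2.imread('pics/top0.png'); 
pts=[J(66,350),J(655,300),J(380,60),J(120,180),J(600,150),J(100,510),J(170,600)]
P=np.array([p2w(c,*p,.035)[:2] for p in pts])
A=np.c_[2*P,np.ones(len(P))]; x=np.linalg.lstsq(A,(P**2).sum(1),rcond=None)[0]; print('tt',x[:2],np.sqrt(x[2]+x[0]**2+x[1]**2))
# base rim
tt=x[:2]
for n,a,z in [('label',J(700,398),.085),('stopblk',J(392,45),.04)]: 
    q=p2w(c,*a,z); print(n,q,np.linalg.norm(q[:2]-tt),np.degrees(np.arctan2(*(q[:2]-tt)[::-1])))
print('post r',np.linalg.norm(post[:2]-tt),np.degrees(np.arctan2(*(post[:2]-tt)[::-1])), 'lev ang',np.degrees(np.arctan2(*(lev-hub)[[1,0]])))
for n,a in [('Vleft tip',J(258,510)),('Vright tip outer',J(430,530)),('Vr outer2',J(462,575)),('Vl inner low',J(325,585)),('Vr inner low',J(357,583)),('backL',J(235,590)),('backR',J(450,645)),('jawL',J(322,345)),('jawR',J(410,350))]: print(n,p2w(c,*a,.085))
crop('scene0',295,170,445,290,5.3,'trays')
print('tcp', get_state()['position'])
```

```text
tall [0.5936 0.247  0.117 ] scene px [406.2681 218.9925]
wideA [0.5738 0.1324 0.095 ]
wideB [0.4575 0.1603 0.095 ]
squat [0.47   0.2602 0.065 ]
lever [ 0.5421 -0.1166  0.151 ] [ 0.5504 -0.1173  0.151 ]
hub [ 0.5417 -0.2148  0.087 ] [ 0.5487 -0.2123  0.087 ] 0.0981464603692749
post [ 0.4504 -0.3009  0.14  ] [ 0.4592 -0.2988  0.14  ]
tt [ 0.5069 -0.2162] 0.1467620593957002
label [ 0.4877 -0.3594  0.085 ] 0.14445960910835967 -97.64135958788218
stopblk [ 0.6587 -0.228   0.04  ] 0.1522830911416236 -4.437076201390367
post r 0.1018424992298429 -123.71767977924246 lev ang 89.7692810227685
Vleft tip [ 0.4355 -0.1563  0.085 ]
Vright tip outer [ 0.4268 -0.2348  0.085 ]
Vr outer2 [ 0.4065 -0.2492  0.085 ]
Vl inner low [ 0.4017 -0.1867  0.085 ]
Vr inner low [ 0.4027 -0.2013  0.085 ]
backL [ 0.3992 -0.1457  0.085 ]
backR [ 0.3749 -0.2434  0.085 ]
jawL [ 0.5109 -0.186   0.085 ]
jawR [ 0.5089 -0.2264  0.085 ]
tcp [ 0.246  -0.5741  0.2521]
```

View pics/trays.png

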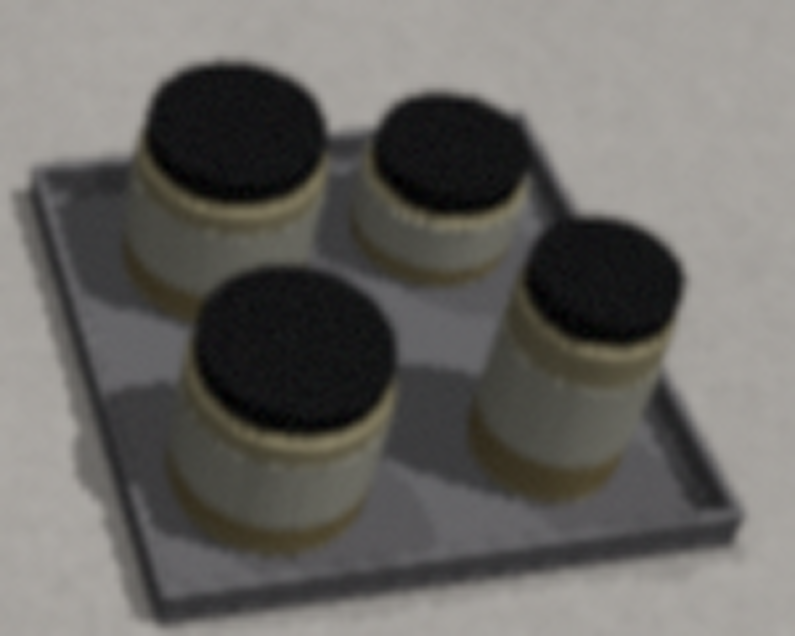

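```bash
cat >> h.py <<'E'
def rel(p,yaw=None,tilt=True):
    """target TCP pos (m) and yaw (deg) of tool y axis in world, tool straight down -> row numbers"""
    s=get_state(); R=np.array(s['orientation']); 
    d=R.T@(np.array(p)-s['position'])*100
    if yaw is None: yaw=np.degrees(np.arctan2(R[1,1],R[0,1]))
    a=np.radians(yaw); y=np.array([np.cos(a),np.sin(a),0]); z=np.array([0,0,-1.]); x=np.cross(y,z)
    Rt=np.c_[x,y,z]
    r=np.degrees(cv2.Rodrigues(R.T@Rt)[0].ravel())
    print('t %.2f'%s['clock'],'row',np.round(d,2),np.round(r,2),'dist %.1f'%np.linalg.norm(d),'pos',np.round(s['position'],4),'F',np.round(s['contact_force'],1),'w',round(s['grip_width'],4),'j',np.round(s['joints'],0))
E
python3 -m crank '[[4,-4,0,0,0,-8],[8,-7.7,0,0,0,-16],[12,-11.5,0,0,0,-24],[16,-15.4,0,0,0,-32],[20,-19.2,0,0,0,-40]]' 8.8 20
python3 -c "
from h import *
rel([.594,.247,.25],-8.4)"
```

```text
clock: 0.65
position: [0.3436, -0.3423, 0.2523]
orientation: [[0.446, 0.895, -0.001], [0.895, -0.446, 0.001], [0.001, -0.001, -1.0]]
contact_force: [1.1, 0.0, 0.2]
grip_width: 0.088
t 0.65 row [63.91 -3.88  0.29] [ -0.06  -0.06 -18.1 ] dist 64.0 pos [ 0.3436 -0.3423  0.2523] F [1.1 0.  0.2] w 0.088 j [ 54.  30. -22. 113.  17.  40.  -5.]
```

```bash
python3 -m crank '[[3,0,0,0,0,-4],[7,0,0,0,0,-8],[11,0,0,0,0,-12],[14,0,0,0,0,-16],[16,0,0,0,0,-18]]'
python3 - <<'E'
from h import *
snap('wrist','w1'); snap('top','t1')
rel([.594,.247,.25],-8.4)
E
```

```text
clock: 1.15
position: [0.416, -0.1966, 0.2526]
orientation: [[0.142, 0.99, 0.0], [0.99, -0.142, 0.002], [0.002, -0.0, -1.0]]
contact_force: [-0.2, 0.5, 0.0]
grip_width: 0.0882
t 1.25 row [46.39 11.29  0.4 ] [ 0.02 -0.16  0.25] dist 47.7 pos [ 0.4165 -0.1962  0.2526] F [ 0.1 -1.7  1.1] w 0.0881 j [ 37.  29. -27. 117.  20.  39. -11.]
```

View pics/w1.png

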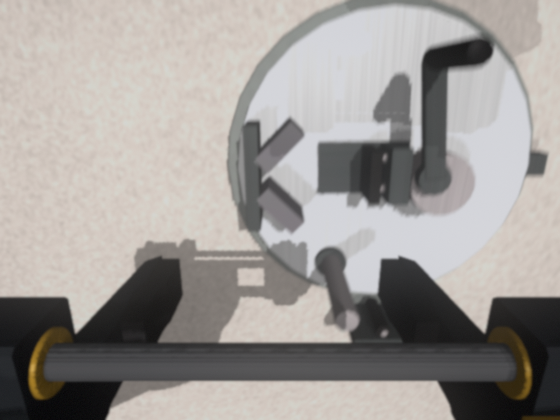

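The wrist view shows the whole jig: V at (265,175), pad jaw (320–410,170), lever post top (482,50), steel post top (347,320). I'll fit the rim and measure these points.

Run:
```python
from h import *
crop('w1',225,90,425,240,4,'w1c'); crop('w1',225,0,545,240,2.5,'w1d')
```

```text
(no output)
```

View pics/w1c.png

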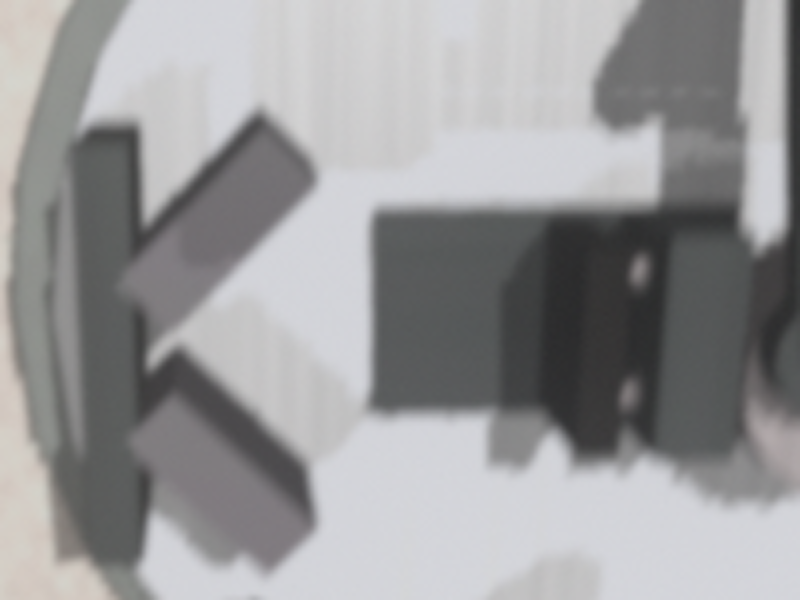

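View pics/w1d.png

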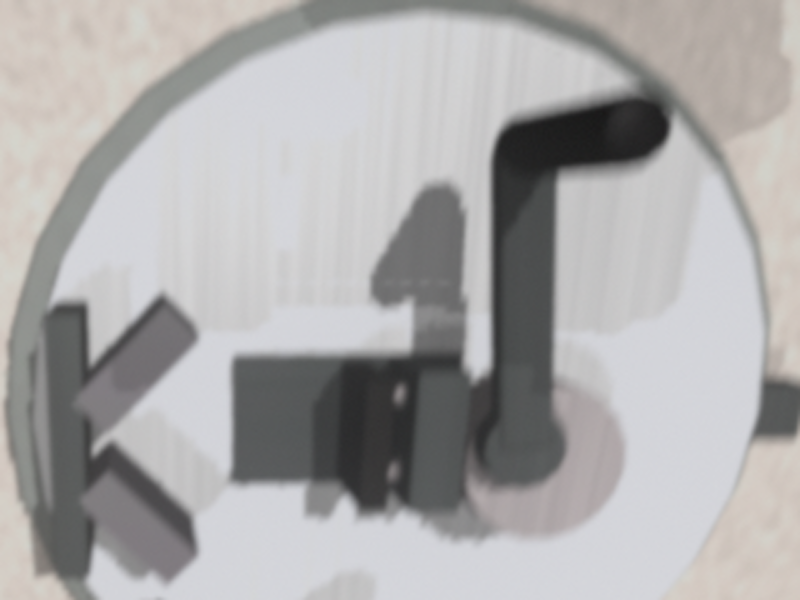

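Run:
```python
from h import *
np.set_printoptions(precision=4,suppress=True)
c=load('w1'); im=cv2.imread('pics/w1.png'); g=im.astype(int)
D=lambda u,v:(225+u/2.5,v/2.5); C=lambda u,v:(225+u/4,90+v/4)
pts=[D(50,290),D(105,180),D(180,105),D(300,37),D(640,80),D(715,160),D(757,265),D(766,340),D(735,450),D(690,540)]
P=np.array([p2w(c,*p,.035)[:2] for p in pts])
A=np.c_[2*P,np.ones(len(P))]; x=np.linalg.lstsq(A,(P**2).sum(1),rcond=None)[0]; tt=x[:2]; print('tt',tt,np.sqrt(x[2]+tt@tt)); print(np.linalg.norm(P-tt,axis=1))
def ang(a): return np.degrees(np.arctan2(a[1],a[0]))
blk=p2w(c,537,162,.035); print('block ang',ang(blk[:2]-tt))
# lower bar base line
a=p2w(c,*C(180,348),.035)[:2]; b=p2w(c,*C(305,470),.035)[:2]; print('lowbar base',a,b,ang(b-a))
for z in (.065,.075,.085):
    u=[p2w(c,*C(*q),z)[:2] for q in [(150,340),(315,178),(175,392),(312,522)]]
    print(z,'up',u[0],u[1],ang(u[1]-u[0]),'low',u[2],u[3],ang(u[3]-u[2]))
# jaw slide edges
j=[p2w(c,*C(*q),.037)[:2] for q in [(375,210),(545,210),(370,410),(545,410)]]
print('slide',j,ang(j[1]-j[0]),ang(j[3]-j[2]),'midline',(j[0]+j[2])/2-tt)
print('hub',p2w(c,*D(525,445),.087)); print('lev',p2w(c,*D(638,125),.151)); print('post',p2w(c,347,320,.140), 'postbase',p2w(c,330,262,.038))
```

```text
tt [ 0.5163 -0.2018] 0.13632436952035176
[0.138  0.1371 0.1352 0.1343 0.1357 0.137  0.1376 0.1388 0.1347 0.1347]
block ang -8.102171084193893
lowbar base [ 0.4068 -0.2008] [ 0.4329 -0.2361] -53.50763317442244
0.065 up [ 0.4024 -0.1907] [ 0.4428 -0.1606] 36.631296739620815 low [ 0.406  -0.2033] [ 0.4326 -0.2385] -53.00377804654386
0.075 up [ 0.4032 -0.1884] [ 0.4424 -0.1592] 36.63129673962082 low [ 0.4067 -0.2006] [ 0.4324 -0.2347] -53.003778046543815
0.085 up [ 0.404 -0.186] [ 0.4419 -0.1578] 36.63129673962083 low [ 0.4074 -0.1978] [ 0.4323 -0.2308] -53.00377804654384
slide [array([ 0.4571, -0.174 ]), array([ 0.4964, -0.1796]), array([ 0.4505, -0.2223]), array([ 0.4929, -0.2284])] -8.16788340097062 -8.167435333887216 midline [-0.0625  0.0036]
hub [ 0.5448 -0.2083  0.087 ]
lev [ 0.5468 -0.1146  0.151 ]
post [ 0.4553 -0.2963  0.14  ] postbase [ 0.455  -0.2987  0.038 ]
```

```bash
python3 -m crank '[[4.6,1.1,0,0,0,0],[9.2,2.2,0.1,0,0,0],[13.8,3.4,0.2,0,0,0],[18.4,4.5,0.3,0,0,0],[23,5.6,0.4,0,0,0]]'
python3 -c "
from h import *
rel([.594,.247,.25],-8.4)"
```

```text
clock: 1.75
position: [0.505, 0.0233, 0.2491]
orientation: [[0.145, 0.989, 0.0], [0.989, -0.145, 0.001], [0.001, 0.0, -1.0]]
contact_force: [1.0, -0.9, 0.2]
grip_width: 0.0882
t 1.75 row [23.43  5.56 -0.06] [ 0.01 -0.08  0.06] dist 24.1 pos [0.505  0.0233 0.2491] F [ 1.  -0.9  0.2] w 0.0882 j [  8.  32. -25. 110.  19.  42. -36.]
```

```bash
python3 -m crank '[[4.8,1.1,0,0,0,0],[9.6,2.2,0,0,0,0],[14.4,3.4,0,0,0,0],[19.2,4.5,0,0,0,0],[23.4,5.5,0,0,0,0]]'
python3 - <<'E'
from h import *
c=snap('wrist','w2')
rel([.594,.247,.25],-8.4)
E
```

```text
clock: 2.25
position: [0.5944, 0.2474, 0.249]
orientation: [[0.147, 0.989, 0.0], [0.989, -0.147, 0.0], [0.0, 0.0, -1.0]]
contact_force: [0.6, 0.4, 0.3]
grip_width: 0.0877
t 2.30 row [-0.98  0.03 -0.08] [ 0.07 -0.59  0.37] dist 1.0 pos [0.5951 0.2567 0.2493] F [3.5 7.  0.6] w 0.0883 j [-15.  42. -23.  86.  18.  55. -51.]
```

View pics/w2.png

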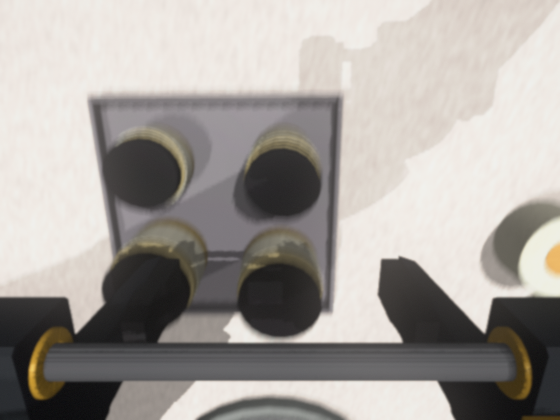

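Run:
```python
from h import *
crop('w2',225,110,345,350,2.4,'w2c')
```

```text
(no output)
```

View pics/w2c.png

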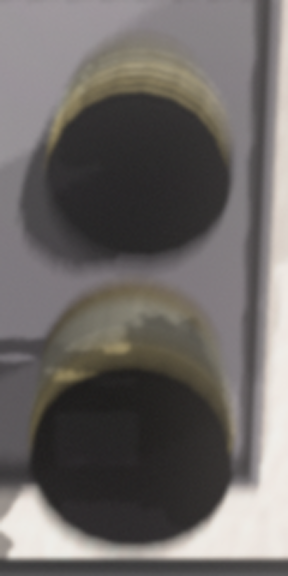

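Run:
```python
from h import *
np.set_printoptions(precision=4,suppress=True)
c=load('w2'); print(c['position'])
from scipy.optimize import least_squares
th=np.linspace(0,2*np.pi,200)
def box(x,y,r,z1,z0):
    q=np.array([w2p(c,[x+r*np.cos(t),y+r*np.sin(t),z]) for t in th for z in (z0,z1)])
    return np.array([q[:,0].min(),q[:,0].max(),q[:,1].min(),q[:,1].max()])
obs=np.array([225+47/2.4,225+231/2.4,110+92/2.4,110+253/2.4])
for nm,r,z1,z0,o in [('tall',.029,.117,.101,obs),('tall top only',.029,.117,.117,obs),('wide?',.039,.095,.08,obs),('low jar as tall',.029,.117,.101,np.array([225+31/2.4,225+232/2.4,110+367/2.4,110+543/2.4])),('low as wide',.039,.095,.095,np.array([225+31/2.4,225+232/2.4,110+367/2.4,110+543/2.4]))]:
    s=least_squares(lambda p:box(p[0],p[1],r,z1,z0)-o,[.59,.25]); print(nm,s.x,s.fun)
```

```text
[0.6073 0.3289 0.3808]
tall [0.599  0.2564] [-0.9976  0.9986 -5.9187  6.4961]
tall top only [0.5992 0.2577] [-1.0571  1.0579 -4.2147  4.9009]
wide? [0.5982 0.2493] [-10.4504  10.4433 -13.5198  16.2277]
low jar as tall [0.5818 0.1555] [ 6.7128 -6.7153  1.3211 -1.9265]
low as wide [0.5802 0.1449] [-1.9393  1.938  -1.1255  1.4881]
```

```bash
python3 -m crank '[[0,0,0,0,0,0],[0,0,0,0,0,0],[0,0,0,0,0,0],[0,0,0,0,0,0],[0,0,0,0,0,0]]'
python3 - <<'E'
from h import *
c=snap('wrist','w3')
crop('w3',200,110,400,350,2.4,'w3c')
rel([.594,.247,.25],-8.4)
E
```

```text
clock: 2.8
position: [0.5953, 0.255, 0.2494]
orientation: [[0.142, 0.99, 0.003], [0.99, -0.142, 0.009], [0.009, 0.001, -1.0]]
contact_force: [0.9, -0.2, -0.2]
grip_width: 0.0884
t 2.85 row [-0.85 -0.01 -0.06] [ 0.09 -0.55  0.28] dist 0.9 pos [0.5953 0.2554 0.2495] F [0.5 0.6 0.1] w 0.0883 j [-15.  42. -23.  86.  18.  55. -51.]
```

View pics/w3c.png

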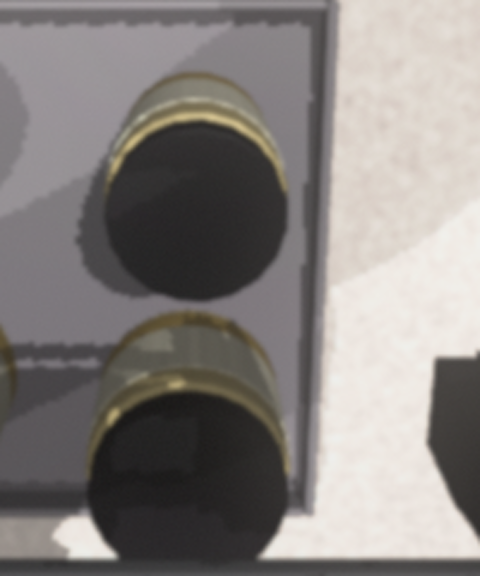

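Run:
```python
from h import *
np.set_printoptions(precision=4,suppress=True)
c=load('w3')
from scipy.optimize import least_squares
th=np.linspace(0,2*np.pi,200)
def box(x,y,r,z1,z0):
    q=np.array([w2p(c,[x+r*np.cos(t),y+r*np.sin(t),z]) for t in th for z in (z0,z1)])
    return np.array([q[:,0].min(),q[:,0].max(),q[:,1].min(),q[:,1].max()])
o=np.array([200+104/2.4,200+288/2.4,110+114/2.4,110+301/2.4])
for r,z1,z0 in [(.029,.117,.101),(.029,.117,.117)]:
    s=least_squares(lambda p:box(p[0],p[1],r,z1,z0)-o,[.59,.25]); print(s.x,s.fun)
rel([s.x[0],s.x[1],.09],-8.4)
```

```text
[0.5978 0.254 ] [-0.4326  0.4328 -0.1409  0.1834]
[0.598  0.2556] [-0.5064  0.5059  1.6631 -1.8561]
t 2.85 row [-0.09  0.24 15.95] [ 0.09 -0.55  0.28] dist 15.9 pos [0.5953 0.2554 0.2495] F [0.5 0.6 0.1] w 0.0883 j [-15.  42. -23.  86.  18.  55. -51.]
```

```bash
python3 -m crank '[[-0.15,0.24,4,0,-0.5,0.3],[-0.15,0.24,8,0,-0.5,0.3],[-0.15,0.24,11.5,0,-0.5,0.3],[-0.15,0.24,14,0,-0.5,0.3],[-0.15,0.24,15.5,0,-0.5,0.3]]'
python3 - <<'E'
from h import *
rel([.5978,.254,.08],-8.4)
c=snap('wrist','w4')
E
```

```text
clock: 3.35
position: [0.5969, 0.254, 0.0923]
orientation: [[0.147, 0.989, -0.001], [0.989, -0.147, -0.001], [-0.001, -0.001, -1.0]]
contact_force: [0.5, -1.0, 0.4]
grip_width: 0.0882
t 3.35 row [0.01 0.09 1.23] [-0.06  0.06 -0.03] dist 1.2 pos [0.5969 0.254  0.0923] F [ 0.5 -1.   0.4] w 0.0882 j [-17.  54. -18.  91.  24.  39. -56.]
```

View pics/w4.png

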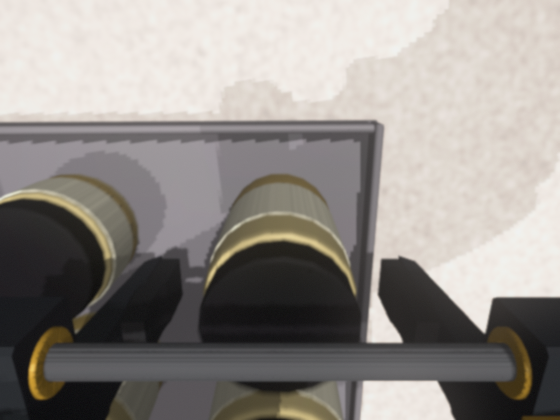

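The jar sits centred between the fingers, at u≈280 against finger edges at 180 and 382. I'll go down 12 mm and close.

```bash
python3 -m crank '[[0,0.1,1.2,0,0,0],[0,0.1,1.2,0,0,0],[0,0.1,1.2,0,0,0],[0,0.1,1.2,0,0,0],[0,0.1,1.2,0,0,0]]'
python3 -m crank '[[0,0,0,0,0,0],[0,0,0,0,0,0],[0,0,0,0,0,0],[0,0,0,0,0,0],[0,0,0,0,0,0]]' 5 30
python3 -c "
from h import *
rel([.5978,.254,.08],-8.4)"
```

```text
clock: 3.9
position: [0.5977, 0.2539, 0.0799]
orientation: [[0.147, 0.989, -0.001], [0.989, -0.147, -0.001], [-0.001, -0.001, -1.0]]
contact_force: [0.3, 0.3, 0.8]
grip_width: 0.0879
clock: 4.4
position: [0.5971, 0.254, 0.08]
orientation: [[0.146, 0.989, -0.002], [0.989, -0.146, -0.001], [-0.001, -0.002, -1.0]]
contact_force: [-2.5, 0.0, 3.0]
grip_width: 0.0616
t 4.40 row [ 0.01  0.07 -0.  ] [-0.12  0.08 -0.01] dist 0.1 pos [0.5971 0.254  0.08  ] F [-2.5  0.   3. ] w 0.0616 j [-18.  55. -18.  92.  24.  38. -56.]
```

```bash
python3 -m crank '[[0,0,-2,0,0,0],[0,0,-5,0,0,0],[0,0,-9,0,0,0],[0,0,-13,0,0,0],[0,0,-17,0,0,0]]'
python3 -c "
from h import *
rel([.447,-.198,.255],-8.2)"
```

```text
clock: 4.9
position: [0.5969, 0.2534, 0.2502]
orientation: [[0.146, 0.989, -0.004], [0.989, -0.146, -0.003], [-0.003, -0.004, -1.0]]
contact_force: [0.6, 0.0, -4.7]
grip_width: 0.0614
t 4.90 row [-46.85  -8.23  -0.3 ] [-0.22  0.18 -0.21] dist 47.6 pos [0.5969 0.2534 0.2502] F [ 0.6  0.  -4.7] w 0.0614 j [-15.  43. -23.  85.  18.  57. -51.]
```

```bash
python3 -m crank '[[-2,-0.3,0,0,0,0],[-5,-0.9,0,0,0,0],[-8.5,-1.5,0,0,0,0],[-12,-2.1,-0.2,0,0,0],[-15.5,-2.7,-0.3,0,0,0]]'
python3 -m crank '[[-3.5,-0.6,0,0,0,0],[-7,-1.2,0,0,0,0],[-10.5,-1.8,0,0,0,0],[-14,-2.4,0,0,0,0],[-17.5,-3.1,0,0,0,0]]'
python3 -c "
from h import *
rel([.447,-.198,.255],-8.2)"
```

```text
clock: 5.4
position: [0.5465, 0.1022, 0.253]
orientation: [[0.146, 0.989, -0.006], [0.989, -0.146, -0.004], [-0.004, -0.005, -1.0]]
contact_force: [0.6, -0.0, -5.2]
grip_width: 0.0616
clock: 5.9
position: [0.4892, -0.068, 0.2533]
orientation: [[0.146, 0.989, -0.007], [0.989, -0.146, -0.004], [-0.005, -0.006, -1.0]]
contact_force: [0.5, -0.7, -4.7]
grip_width: 0.0617
t 5.90 row [-13.48  -2.27  -0.1 ] [-0.37  0.27 -0.22] dist 13.7 pos [ 0.4892 -0.068   0.2533] F [ 0.5 -0.7 -4.7] w 0.0617 j [ 19.  31. -25. 111.  20.  42. -27.]
```

```bash
python3 -m crank '[[-3.5,-0.6,0,0,0,0],[-7,-1.2,0,0,0,0],[-10.5,-1.8,0,0,0,0],[-13.5,-2.3,0,-0.4,0.3,-0.2],[-13.5,-2.3,0,-0.4,0.3,-0.2]]'
python3 -m crank '[[0,0,0,0,0,0],[0,0,0,0,0,0],[0,0,0,0,0,0],[0,0,0,0,0,0],[0,0,0,0,0,0]]'
python3 - <<'E'
from h import *
rel([.447,-.198,.255],-8.2)
snap('wrist','w5'); snap('top','t5')
crop('t5',290,140,455,285,4.8,'t5c')
E
```

```text
clock: 6.4
position: [0.4433, -0.204, 0.2529]
orientation: [[0.152, 0.988, -0.004], [0.988, -0.152, -0.003], [-0.003, -0.003, -1.0]]
contact_force: [0.3, -0.1, -4.1]
grip_width: 0.0614
clock: 6.9
position: [0.4437, -0.2032, 0.253]
orientation: [[0.15, 0.989, -0.004], [0.989, -0.15, -0.002], [-0.003, -0.003, -1.0]]
contact_force: [-0.6, 0.5, -5.2]
grip_width: 0.0613
t 6.90 row [ 0.57  0.25 -0.21] [-0.19  0.16 -0.45] dist 0.7 pos [ 0.4437 -0.2032  0.253 ] F [-0.6  0.5 -5.2] w 0.0613 j [ 36.  31. -26. 112.  20.  42. -11.]
```

View pics/w5.png

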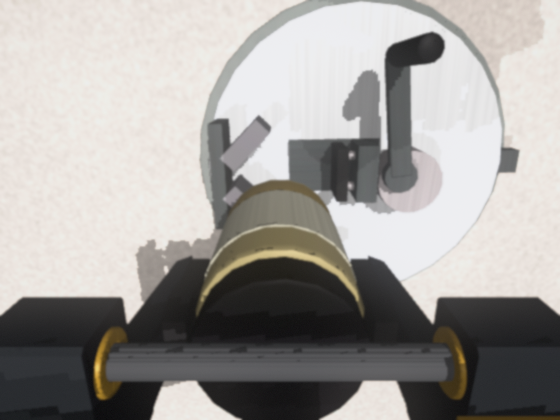

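View pics/t5c.png

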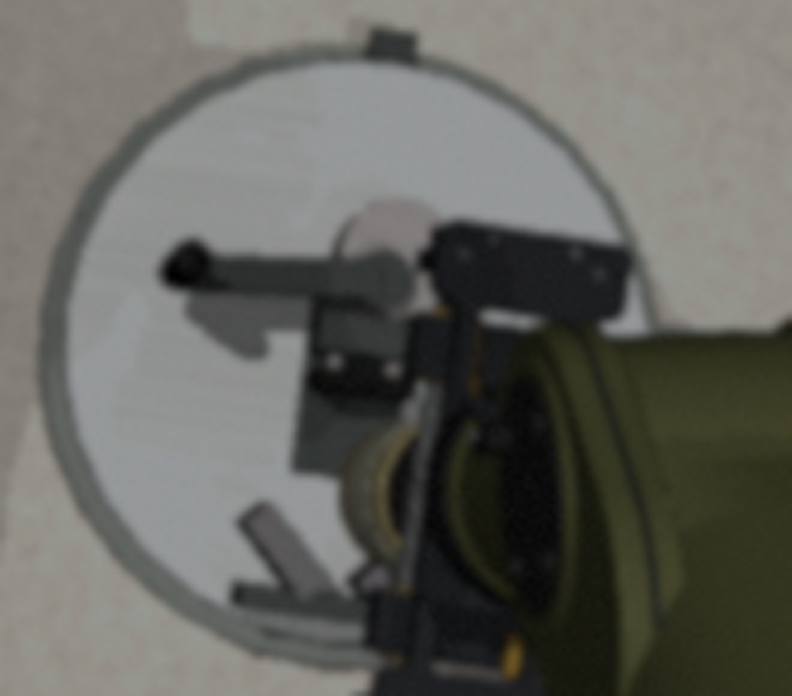

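Run:
```python
from h import *
crop('w5',190,90,390,240,4,'w5c')
```

```text
(no output)
```

View pics/w5c.png

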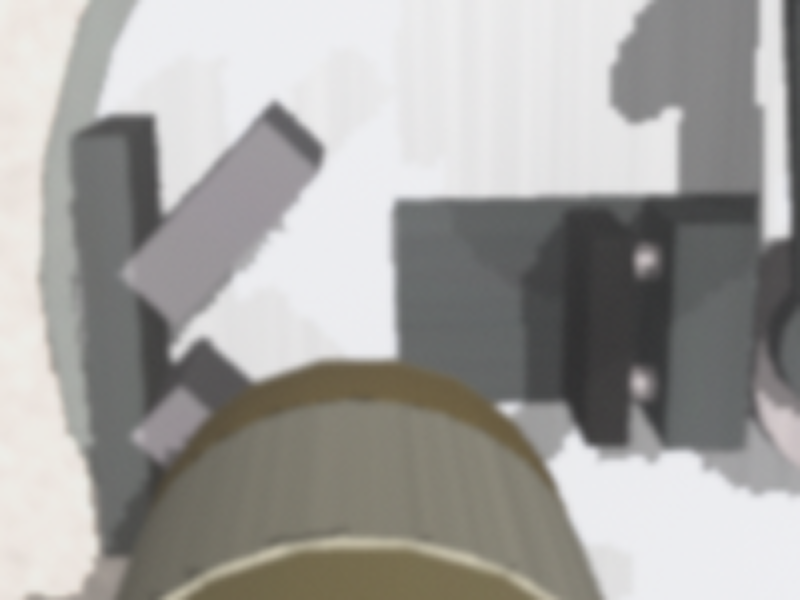

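Run:
```python
from h import *
np.set_printoptions(precision=4,suppress=True)
c=load('w5'); C=lambda u,v:(190+u/4,90+v/4); B=lambda u,v:(190+u/4,90+v/4)
W=lambda u,v,z:p2w(c,*C(u,v),z)[:2]
def ang(a): return np.degrees(np.arctan2(a[1],a[0]))
j=[W(395,200,.037),W(397,402,.037)]; mid=(j[0]+j[1])/2; print('slide end',j,np.linalg.norm(j[0]-j[1]),'mid',mid, ang(j[0]-j[1])-90)
print('slide edge ang',ang(W(757,197,.037)-W(395,200,.037)))
up=[W(177,332,.075),W(322,163,.075)]; print('up',up,ang(up[1]-up[0]))
print('low top/base corner',W(190,388,.075),W(205,340,.035))
for z in (.04,.08): print('pad bot',W(565,380,.04),'top',W(585,440,.08))
e=np.array([np.cos(np.radians(-8.2)),np.sin(np.radians(-8.2))]); n=np.array([-e[1],e[0]])
# nest from upper face and midline of slide: point mid + s*e at distance .031 from face
d=(up[1]-up[0])/np.linalg.norm(up[1]-up[0]); m=np.array([d[1],-d[0]])
s=(.031-(mid-up[0])@m)/(e@m); nest=mid+s*e; print('nest',nest)
nest1=np.array([.4430,-.1974]); print('prev nest on same midline: perp diff',(nest1-mid)@n, 'gap pad', (W(585,440,.08)-nest)@e-.031)
# jar: bottom circle fit
from scipy.optimize import least_squares
o=[B(365,358)]; zb=get_state()['position'][2]-.075
def top(x,y):
    q=np.array([w2p(c,[x+.031*np.cos(t),y+.031*np.sin(t),zb]) for t in np.linspace(0,2*np.pi,400)]); i=q[:,1].argmin(); return q[i]
s=least_squares(lambda p:top(*p)-np.array(o[0]),[.444,-.203]); print('jar',s.x,s.fun,'tcp',get_state()['position'])
```

```text
slide end [array([ 0.4567, -0.1754]), array([ 0.4501, -0.2242])] 0.04918469490131 mid [ 0.4534 -0.1998] -7.628549091762665
slide edge ang -8.141838573529188
up [array([ 0.4066, -0.1904]), array([ 0.4429, -0.1597])] 40.15750472181637
low top/base corner [ 0.407  -0.2031] [ 0.4063 -0.2023]
pad bot [ 0.491  -0.2239] top [ 0.4899 -0.226 ]
pad bot [ 0.491  -0.2239] top [ 0.4899 -0.226 ]
nest [ 0.445  -0.1986]
prev nest on same midline: perp diff 0.00088150049739221 gap pad 0.017424939751109286
jar [ 0.4448 -0.2059] [-0.  0.] tcp [ 0.4435 -0.2036  0.253 ]
```

```bash
python3 -c "
from h import *
rel([.4495,-.1975,.118],-8.2)"
```

```text
t 7.00 row [ 0.73  0.55 13.49] [-0.19  0.17 -0.49] dist 13.5 pos [ 0.4435 -0.2036  0.253 ] F [-0.4 -0.6 -4.1] w 0.0613 j [ 36.  31. -26. 112.  20.  42. -11.]
```

```bash
python3 -m crank '[[0.7,0.55,1.5,-0.2,0.2,-0.5],[0.7,0.55,4,-0.2,0.2,-0.5],[0.7,0.55,7,-0.2,0.2,-0.5],[0.7,0.55,9.5,-0.2,0.2,-0.5],[0.7,0.55,11,-0.2,0.2,-0.5]]'
python3 - <<'E'
from h import *
rel([.4495,-.1975,.118],-8.2)
snap('wrist','w6');snap('scene','s6'); crop('s6',70,150,270,350,3,'s6c')
E
```

```text
clock: 7.5
position: [0.4492, -0.1974, 0.1413]
orientation: [[0.142, 0.99, -0.002], [0.99, -0.142, 0.001], [0.001, -0.002, -1.0]]
contact_force: [-0.3, 0.0, -4.5]
grip_width: 0.0614
t 7.50 row [-0.01  0.04  2.33] [-0.1  -0.05  0.04] dist 2.3 pos [ 0.4492 -0.1974  0.1413] F [-0.3  0.  -4.5] w 0.0614 j [ 30.  41. -18. 118.  29.  25. -19.]
```

View pics/w6.png

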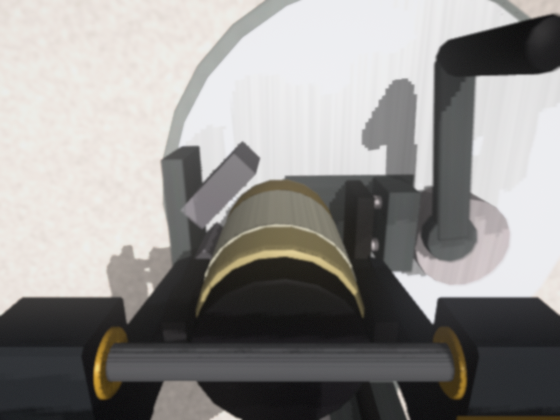

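View pics/s6c.png

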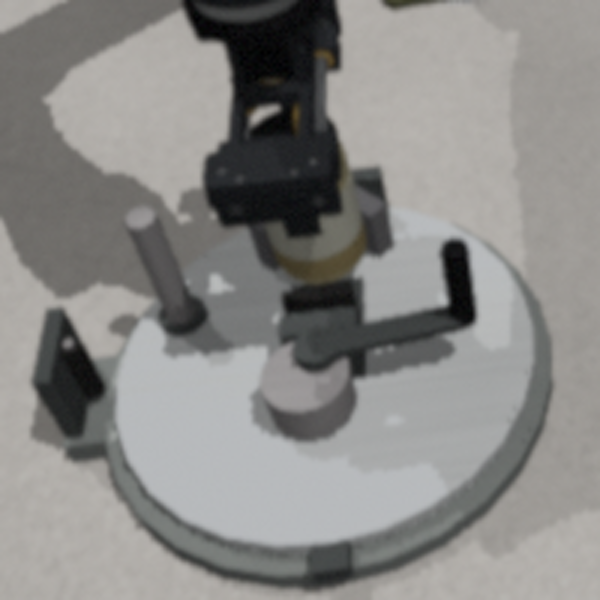

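Run:
```python
from h import *
crop('w6',160,120,430,280,2.9,'w6c')
```

```text
(no output)
```

View pics/w6c.png

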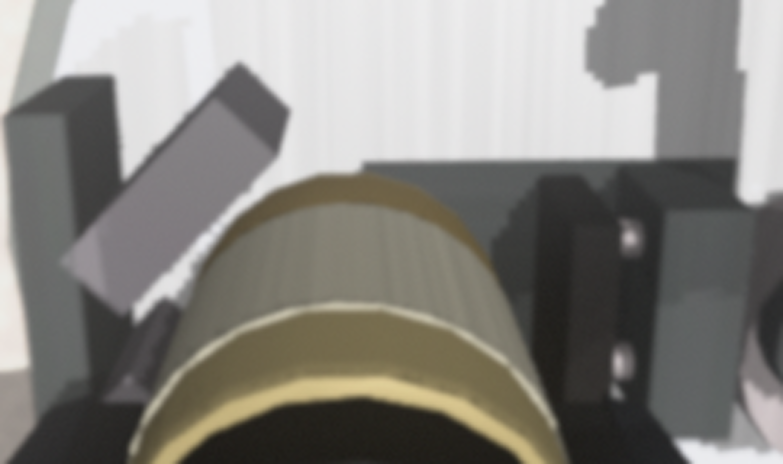

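Run:
```python
from h import *
np.set_printoptions(precision=4,suppress=True)
c=load('w6'); W=lambda u,v,z:p2w(c,160+u/2.9,120+v/2.9,z)[:2]
def ang(a): return np.degrees(np.arctan2(a[1],a[0]))
e=np.array([np.cos(np.radians(-8.2)),np.sin(np.radians(-8.2))]); n=np.array([-e[1],e[0]])
up=[W(125,313,.075),W(278,155,.075)]; print(up,ang(up[1]-up[0]))
far=W(363,163,.037); print('slide far corner',far); mid=far-n*.0246
d=(up[1]-up[0])/np.linalg.norm(up[1]-up[0]); 
d=np.array([np.cos(np.radians(36.8)),np.sin(np.radians(36.8))])
m=np.array([d[1],-d[0]])
for p0 in up:
  s=(.031-(mid-p0)@m)/(e@m); print('nest',mid+s*e)
print('pad far top corner',W(572,222,.08), 'near/bot', W(538,180,.04))
o=np.array([160+350/2.9,120+172/2.9]); zb=.1413-.075
from scipy.optimize import least_squares
def top(x,y):
    q=np.array([w2p(c,[x+.031*np.cos(t),y+.031*np.sin(t),zb]) for t in np.linspace(0,2*np.pi,400)]); i=q[:,1].argmin(); return q[i]
print('jar',least_squares(lambda p:top(*p)-o,[.444,-.203]).x)
```

```text
[array([ 0.4066, -0.189 ]), array([ 0.4419, -0.1616])] 37.880666220279096
slide far corner [ 0.4568 -0.1749]
nest [ 0.4461 -0.1982]
nest [ 0.445 -0.198]
pad far top corner [ 0.495 -0.181] near/bot [ 0.4951 -0.1835]
jar [ 0.4504 -0.1997]
```

```bash
python3 -m crank '[[0,0,1,0,0,0],[0,0,1.8,0,0,0],[0,0,2.3,0,0,0],[0,0,2.6,0,0,0],[0,0,2.8,0,0,0]]'
python3 -m crank '[[0,0,0.1,0,0,0],[0,0,0.2,0,0,0],[0,0,0.3,0,0,0],[0,0,0.35,0,0,0],[0,0,0.35,0,0,0]]'
```

```text
clock: 8.1
position: [0.4488, -0.1972, 0.1132]
orientation: [[0.142, 0.99, -0.003], [0.99, -0.142, 0.001], [0.001, -0.003, -1.0]]
contact_force: [-0.0, -0.4, -5.3]
grip_width: 0.0611
clock: 8.6
position: [0.4489, -0.1972, 0.11]
orientation: [[0.142, 0.99, -0.003], [0.99, -0.142, 0.001], [0.001, -0.003, -1.0]]
contact_force: [-1.0, -0.1, -1.9]
grip_width: 0.0615
```

```bash
python3 -m crank '[[0,0,0.05,0,0,0],[0,0,0.05,0,0,0],[0,0,0.05,0,0,0],[0,0,0.05,0,0,0],[0,0,0.05,0,0,0]]'
python3 -m crank '[[0,0,0,0,0,0],[0,0,0,0,0,0],[0,0,0,0,0,0],[0,0,0,0,0,0],[0,0,0,0,0,0]]' 8.4 20
python3 -m crank '[[0,0,-1,0,0,0],[0,0,-3,0,0,0],[0,0,-6,0,0,0],[0,0,-9.5,0,0,0],[0,0,-13,0,0,0]]'
python3 - <<'E'
from h import *
rel([.547,-.1146,.23],-8.2)
c=snap('wrist','w7')
E
```

```text
clock: 9.1
position: [0.4489, -0.1971, 0.1099]
orientation: [[0.142, 0.99, -0.002], [0.99, -0.142, 0.001], [0.001, -0.003, -1.0]]
contact_force: [-2.3, 0.9, 4.3]
grip_width: 0.0614
clock: 9.6
position: [0.4489, -0.1972, 0.1098]
orientation: [[0.142, 0.99, -0.002], [0.99, -0.142, 0.001], [0.001, -0.003, -1.0]]
contact_force: [0.2, -0.1, 0.1]
grip_width: 0.0835
clock: 10.1
position: [0.4488, -0.1971, 0.2416]
orientation: [[0.141, 0.99, -0.003], [0.99, -0.141, 0.001], [0.001, -0.003, -1.0]]
contact_force: [0.4, -0.5, 0.3]
grip_width: 0.0841
t 10.10 row [9.56 8.56 1.15] [-0.17 -0.06  0.07] dist 12.9 pos [ 0.4488 -0.1971  0.2416] F [ 0.4 -0.5  0.3] w 0.0841 j [ 35.  32. -27. 113.  22.  40. -12.]
```

View pics/w7.png

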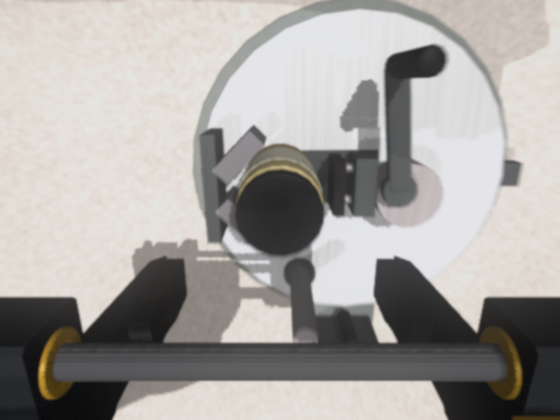

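Run:
```python
from h import *
np.set_printoptions(precision=4,suppress=True)
for f,h,l in [('w5',(402,177),(432,45)),('w6',(448,237),(546,43)),('w7',(401,190),(434,58))]:
    c=load(f); H=p2w(c,*h,.087)[:2]; L=p2w(c,*l,.151)[:2]; print(f,H,L,np.linalg.norm(L-H),np.degrees(np.arctan2(*(L-H)[::-1])))
crop('w5',370,10,460,220,3.5,'w5l')
```

```text
w5 [ 0.5449 -0.2118] [ 0.5469 -0.1158] 0.09600475809217561 88.80694155955271
w6 [ 0.541  -0.2087] [ 0.5432 -0.1165] 0.09217026175973848 88.6537936100329
w7 [ 0.5457 -0.2115] [ 0.5482 -0.1156] 0.0958862236531354 88.53865847991722
```

View pics/w5l.png

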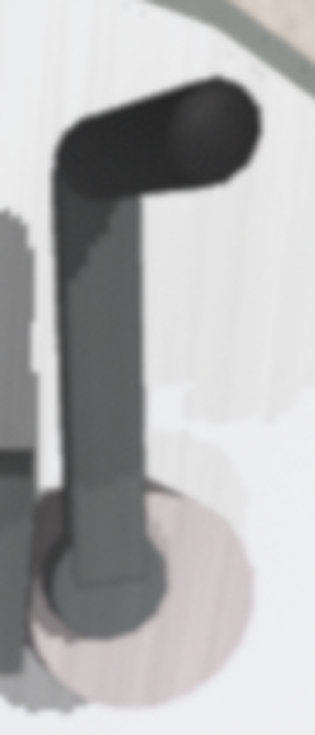

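```bash
python3 -c "
from h import *
rel([.547,-.1165,.2],-1.2)"
```

```text
t 10.15 row [9.39 8.25 4.69] [ 0.36  0.07 -6.94] dist 13.3 pos [ 0.4518 -0.1977  0.2465] F [0.9 0.2 2.9] w 0.0838 j [ 35.  32. -27. 112.  21.  40. -12.]
```

```bash
python3 -m crank '[[2.5,2.2,0,0,0,-2],[5,4.4,0.5,0,0,-4],[7.5,6.6,2,0.2,0,-6],[9.4,8.3,3.5,0.3,0,-6.9],[9.4,8.3,4.7,0.3,0,-6.9]]' 6
python3 -m crank '[[0,0,0,0,0,0],[0,0,0,0,0,0],[0,0,0,0,0,0],[0,0,0,0,0,0],[0,0,0,0,0,0]]' 6
python3 - <<'E'
from h import *
rel([.547,-.1165,.127],-1.2)
c=snap('wrist','w8')
E
```

```text
clock: 10.65
position: [0.5504, -0.1125, 0.2]
orientation: [[0.016, 1.0, 0.005], [1.0, -0.016, 0.002], [0.002, 0.005, -1.0]]
contact_force: [0.4, 0.5, 0.7]
grip_width: 0.0601
clock: 11.15
position: [0.5503, -0.1132, 0.2005]
orientation: [[0.018, 1.0, 0.005], [1.0, -0.018, 0.001], [0.001, 0.005, -1.0]]
contact_force: [1.3, 0.7, 0.0]
grip_width: 0.0603
t 11.15 row [-0.34 -0.36  7.35] [ 0.3  -0.07  0.2 ] dist 7.4 pos [ 0.5503 -0.1132  0.2005] F [1.3 0.7 0. ] w 0.0603 j [ 22.  40. -26. 104.  25.  41. -18.]
```

View pics/w8.png

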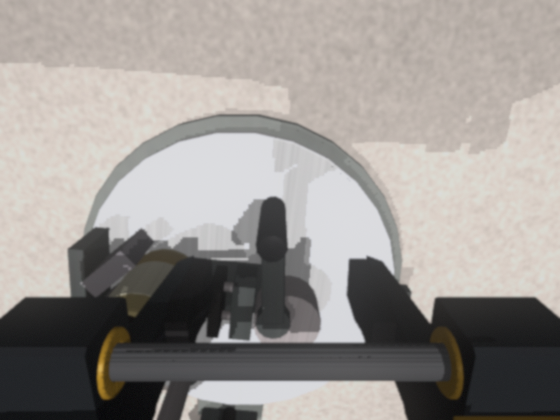

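Run:
```python
from h import *
c=load('w8'); p=p2w(c,273,246,.151); print(p, 'hub',p2w(c,273.5,319,.087)); rel([p[0],p[1],.127],-1.2)
```

```text
[ 0.54778941 -0.11461379  0.151     ] hub [ 0.54530196 -0.20626828  0.087     ]
t 11.20 row [-0.17 -0.29  7.34] [ 0.29 -0.08  0.21] dist 7.3 pos [ 0.5503 -0.1131  0.2004] F [-0.2 -0.2 -0.4] w 0.0599 j [ 22.  40. -26. 104.  25.  41. -18.]
```

```bash
python3 -m crank '[[-0.25,-0.3,1.5,0.3,0,0],[-0.25,-0.3,3.5,0.3,0,0],[-0.25,-0.3,5.5,0.3,0,0],[-0.25,-0.3,7,0.3,0,0],[-0.25,-0.3,7.35,0.3,0,0]]' 6
python3 -m crank '[[0,0,0,0,0,0],[0,0,0,0,0,0],[0,0,0,0,0,0],[0,0,0,0,0,0],[0,0,0,0,0,0]]' 1.2 12
python3 -c "
from h import *
rel([.5475,-.1155,.127],-1.2)"
```

```text
clock: 11.7
position: [0.5458, -0.1156, 0.1245]
orientation: [[0.017, 1.0, -0.005], [1.0, -0.017, 0.002], [0.002, -0.005, -1.0]]
contact_force: [-0.4, 0.1, 0.5]
grip_width: 0.0596
clock: 12.2
position: [0.5461, -0.1157, 0.125]
orientation: [[0.017, 1.0, -0.004], [1.0, -0.017, 0.001], [0.001, -0.004, -1.0]]
contact_force: [-0.3, 0.2, -0.7]
grip_width: 0.0219
t 12.20 row [ 0.02  0.14 -0.2 ] [-0.21 -0.08  0.2 ] dist 0.2 pos [ 0.5461 -0.1157  0.125 ] F [-0.3  0.2 -0.7] w 0.0219 j [ 20.  46. -21. 107.  29.  32. -22.]
```

```bash
python3 -m crank '[[0,0,0,0,0,0],[0,0,0,0,0,0],[-0.05,0.99,-0.1,0,0,6],[-0.21,1.98,-0.2,0,0,12],[-0.46,2.94,-0.2,0,0,18]]'
python3 -c "
from h import *
rel([.5475,-.1155,.127],-19)"
```

```text
clock: 12.7
position: [0.5727, -0.1202, 0.1252]
orientation: [[0.328, 0.944, -0.011], [0.945, -0.328, 0.002], [-0.001, -0.011, -1.0]]
contact_force: [-2.5, 1.2, -7.3]
grip_width: 0.0178
t 12.70 row [-0.39 -2.54 -0.15] [-0.62  0.07 -0.17] dist 2.6 pos [ 0.5727 -0.1202  0.1252] F [-2.5  1.2 -7.3] w 0.0178 j [ 17.  47. -17. 102.  23.  35. -33.]
```

```bash
python3 -m crank '[[-0.05,0.99,-0.05,0,0,6],[-0.21,1.98,-0.1,0,0,12],[-0.46,2.94,-0.1,-0.3,0,18],[-0.82,3.86,-0.1,-0.5,0,24],[-1.27,4.75,-0.1,-0.6,0,30]]'
cat >> h.py <<'E'
def lev(hub=(.5445,-.211)):
    s=get_state(); p=s['position'][:2]-np.array(hub); R=s['orientation']
    print('t %.2f'%s['clock'],'r %.4f'%np.linalg.norm(p),'ang %.1f'%np.degrees(np.arctan2(p[1],p[0])),'yaw %.1f'%np.degrees(np.arctan2(R[1,1],R[0,1])),'pos',np.round(s['position'],4),'Ft',np.round(np.array(R).T@s['contact_force'],1),'w',round(s['grip_width'],4),'j',np.round(s['joints'],0))
E
python3 -c "
from h import *
lev(); rel([.5475,-.1155,.127],-49)"
```

```text
clock: 13.2
position: [0.6129, -0.1454, 0.1252]
orientation: [[0.758, 0.652, -0.004], [0.652, -0.758, -0.0], [-0.003, -0.002, -1.0]]
contact_force: [-0.4, 3.0, -1.1]
grip_width: 0.0175
t 13.20 r 0.0947 ang 43.8 yaw -49.3 pos [ 0.6129 -0.1454  0.1252] Ft [ 1.6 -2.6  1.1] w 0.0175 j [ 15.  49. -10.  94.  13.  38. -51.]
t 13.20 row [-3.   -6.53 -0.16] [-0.14  0.19 -0.29] dist 7.2 pos [ 0.6129 -0.1454  0.1252] F [-0.4  3.  -1.1] w 0.0175 j [ 15.  49. -10.  94.  13.  38. -51.]
```

```bash
python3 -m crank '[[-0.05,0.99,0,0,0,5],[-0.21,1.98,0,0,0,10],[-0.46,2.94,0,0,0,15],[-0.82,3.86,0,0,0,21],[-0.82,3.86,0,0,0,21]]'
python3 - <<'E'
from h import *
lev(); snap('wrist','w9'); snap('top','t9'); crop('t9',290,140,455,285,4.8,'t9c')
E
```

```text
clock: 13.7
position: [0.6334, -0.1784, 0.1252]
orientation: [[0.942, 0.337, -0.001], [0.337, -0.942, 0.002], [-0.001, -0.002, -1.0]]
contact_force: [3.3, 3.0, -0.3]
grip_width: 0.0173
t 13.70 r 0.0947 ang 20.1 yaw -70.3 pos [ 0.6334 -0.1784  0.1252] Ft [ 4.1 -1.8  0.3] w 0.0173 j [ 14.  51.  -5.  89.   6.  40. -64.]
```

View pics/w9.png

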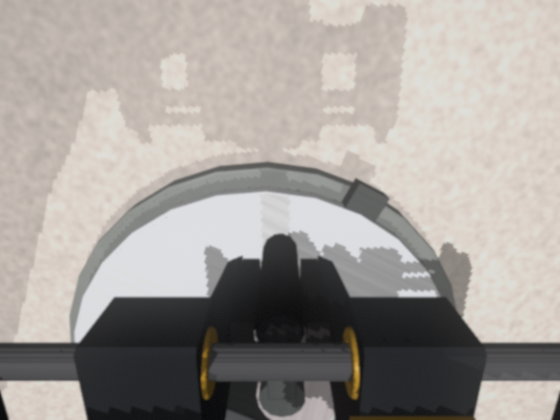

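View pics/t9c.png

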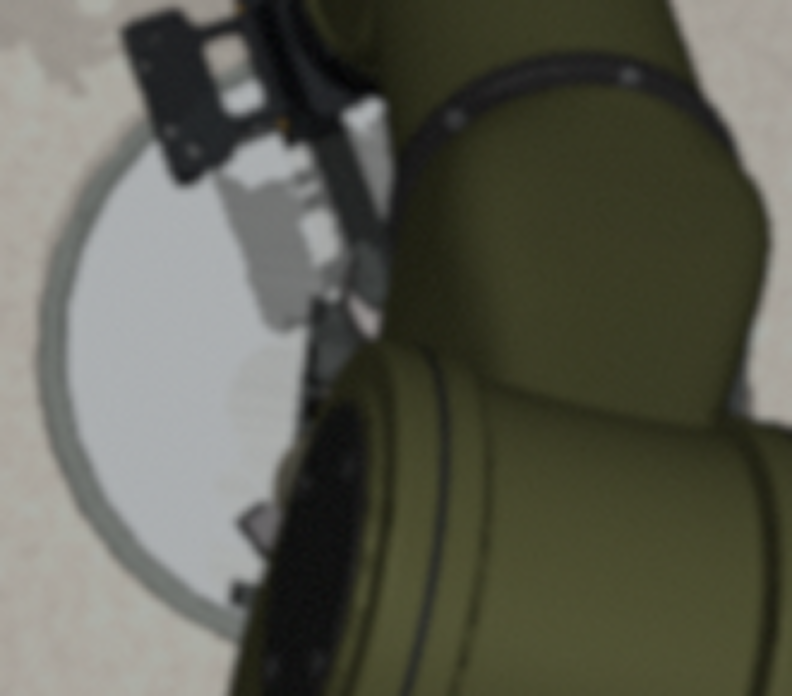

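Run:
```python
from h import *
snap('scene','s9'); crop('s9',70,150,270,350,3,'s9c')
```

```text
(no output)
```

View pics/s9c.png

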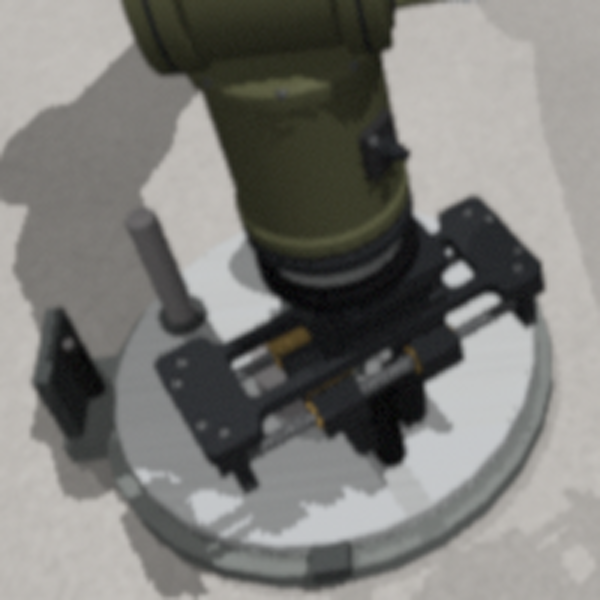

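```bash
python3 -m crank '[[0,0,0,0,0,0],[0,0,0,0,0,0],[0,0,-1.5,0,0,0],[0,0,-4.5,0,0,0],[0,0,-8,0,0,0]]' 5 12
python3 -c "
from h import *
lev(); rel([.405,-.235,.205],-70)"
```

```text
clock: 14.35
position: [0.6322, -0.1791, 0.2061]
orientation: [[0.941, 0.34, -0.004], [0.34, -0.941, 0.001], [-0.003, -0.002, -1.0]]
contact_force: [1.0, 0.1, -0.1]
grip_width: 0.0497
t 14.35 r 0.0933 ang 20.0 yaw -70.1 pos [ 0.6322 -0.1791  0.2061] Ft [0.9 0.3 0. ] w 0.0497 j [ 15.  45.  -5.  86.   5.  49. -63.]
t 14.35 row [-23.27  -2.46   0.19] [-0.12  0.19 -0.14] dist 23.4 pos [ 0.6322 -0.1791  0.2061] F [ 1.   0.1 -0.1] w 0.0497 j [ 15.  45.  -5.  86.   5.  49. -63.]
```

```bash
python3 -m crank '[[-5,-0.5,0,0,0,0],[-10,-1,0,0,0,0],[-15,-1.6,0,0,0,0],[-20,-2.1,0,0,0,0],[-23,-2.4,0,0,0,0]]' 
python3 -m crank '[[0,0,0,0,0,0],[0,0,0,0,0,0],[0,0,0,0,0,0],[0,0,0,0,0,0],[0,0,0,0,0,0]]'
python3 - <<'E'
from h import *
lev(); snap('wrist','w10')
E
```

```text
clock: 14.85
position: [0.4033, -0.2361, 0.2081]
orientation: [[0.941, 0.337, -0.006], [0.337, -0.941, -0.001], [-0.006, -0.002, -1.0]]
contact_force: [-0.3, -0.4, -0.7]
grip_width: 0.0499
clock: 15.35
position: [0.4045, -0.2357, 0.208]
orientation: [[0.941, 0.339, -0.005], [0.339, -0.941, -0.001], [-0.005, -0.001, -1.0]]
contact_force: [-0.4, 0.1, -0.1]
grip_width: 0.0501
t 15.35 r 0.1422 ang -170.0 yaw -70.2 pos [ 0.4045 -0.2357  0.208 ] Ft [-0.4 -0.2  0.1] w 0.0501 j [ 29.  32.  -7. 119.   8.  30. -54.]
```

View pics/w10.png

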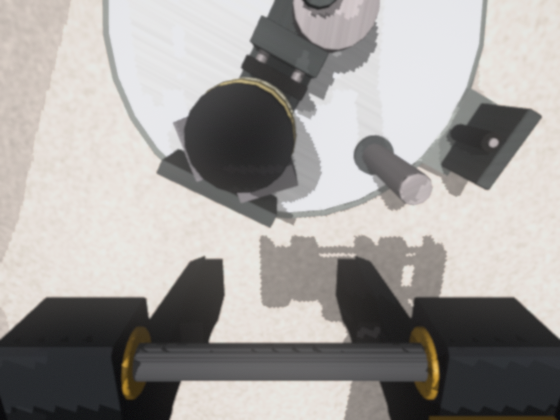

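Run:
```python
from h import *
crop('w10',150,0,400,230,3.2,'w10c')
```

```text
(no output)
```

View pics/w10c.png

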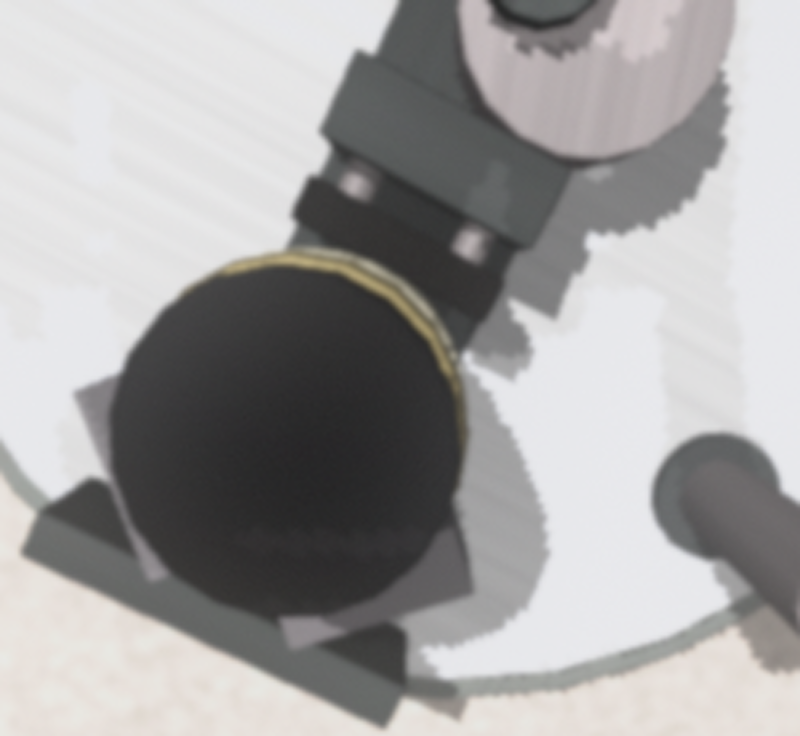

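Run:
```python
from h import *
np.set_printoptions(precision=4,suppress=True)
from scipy.optimize import least_squares
c=load('w10'); W=lambda u,v,z:p2w(c,150+u/3.2,v/3.2,z)[:2]
e=np.array([np.cos(np.radians(-8.2)),np.sin(np.radians(-8.2))]); n=np.array([-e[1],e[0]])
N=np.array([.4455,-.198])
def show(nm,p): print(nm,p,'along %.4f perp %.4f'%((p-N)@e,(p-N)@n))
th=np.linspace(0,2*np.pi,300)
def box(x,y):
    q=np.array([w2p(c,[x+.029*np.cos(t),y+.029*np.sin(t),z]) for t in th for z in (.131,.147)]); return np.array([q[:,0].min(),q[:,0].max(),q[:,1].max()])
o=np.array([150+110/3.2,150+465/3.2,615/3.2])
s=least_squares(lambda p:box(*p)-o,[.445,-.198]); show('jar',s.x); print(s.fun)
for nm,u,v,z in [('padf1',293,215,.08),('padf2',487,315,.08),('padb1',313,180,.08),('padb2',505,275,.08),('jawf1',323,133,.085),('jawf2',530,245,.085),('jawback1',360,50,.085),('Vback far L',22,550,.075),('Vback R',385,727,.075),('Vback front L',40,510,.075),('VL tip out',75,390,.075),('VR end',472,592,.075)]: show(nm,W(u,v,z))
c=load('w5'); W=lambda u,v,z:p2w(c,190+u/4,90+v/4,z)[:2]
print('w5 free')
for nm,u,v,z in [('padf',585,440,.08),('padb',630,440,.08),('jawf',668,440,.085),('jawf top',670,225,.085),('jawback',757,225,.085),('jawback b',745,445,.085),('Vback far',75,135,.075),('Vback front',130,130,.075)]: show(nm,W(u,v,z))
```

```text
jar [ 0.4492 -0.1982] along 0.0037 perp 0.0003
[-0.7235  0.7259  0.0777]
padf1 [ 0.482  -0.1816] along 0.0337 perp 0.0215
padf2 [ 0.477  -0.2261] along 0.0352 perp -0.0233
padb1 [ 0.4897 -0.1833] along 0.0416 perp 0.0208
padb2 [ 0.4858 -0.2267] along 0.0440 perp -0.0227
jawf1 [ 0.4984 -0.183 ] along 0.0502 perp 0.0224
jawf2 [ 0.4929 -0.229 ] along 0.0513 perp -0.0239
jawback1 [ 0.5148 -0.185 ] along 0.0668 perp 0.0227
Vback far L [ 0.3925 -0.1449] along -0.0600 perp 0.0450
Vback R [ 0.3795 -0.2374] along -0.0597 perp -0.0484
Vback front L [ 0.403  -0.1465] along -0.0495 perp 0.0449
VL tip out [ 0.4315 -0.1472] along -0.0211 perp 0.0483
VR end [ 0.4181 -0.2452] along -0.0204 perp -0.0506
w5 free
padf [ 0.4899 -0.226 ] along 0.0480 perp -0.0213
padb [ 0.4995 -0.2274] along 0.0577 perp -0.0214
jawf [ 0.5068 -0.2269] along 0.0648 perp -0.0198
jawf top [ 0.5111 -0.1813] along 0.0625 perp 0.0259
jawback [ 0.5285 -0.1839] along 0.0801 perp 0.0258
jawback b [ 0.5229 -0.2304] along 0.0812 perp -0.0211
Vback far [ 0.3937 -0.1465] along -0.0586 perp 0.0436
Vback front [ 0.4051 -0.1472] along -0.0473 perp 0.0445
```

```bash
python3 -m crank '[[5,0.5,0,0,0,0],[10,1,0,0,0,0],[15,1.6,0,0,0,0],[20,2.1,0,0,0,0],[23.4,2.4,0,0,0,0]]' 
python3 -c "
from h import *
rel([.6334,-.1784,.127],-70)"
```

```text
clock: 15.9
position: [0.6359, -0.1766, 0.2063]
orientation: [[0.94, 0.341, -0.004], [0.341, -0.94, 0.001], [-0.004, -0.002, -1.0]]
contact_force: [-0.1, -0.0, -0.3]
grip_width: 0.05
t 15.90 row [-0.27  0.09  7.93] [-0.11  0.21 -0.05] dist 7.9 pos [ 0.6359 -0.1766  0.2063] F [-0.1 -0.  -0.3] w 0.05 j [ 14.  45.  -5.  86.   5.  50. -63.]
```

```bash
python3 -m crank '[[-0.3,0.1,2,0,0.2,0],[-0.3,0.1,4,0,0.2,0],[-0.3,0.1,6,0,0.2,0],[-0.3,0.1,7.7,0,0.2,0],[-0.3,0.1,7.9,0,0.2,0]]' 
python3 -m crank '[[0,0,0,0,0,0],[0,0,0,0,0,0],[0,0,0,0,0,0],[0,0,0,0,0,0],[0,0,0,0,0,0]]' 1.2 12
python3 -c "
from h import *
lev()"
```

```text
clock: 16.4
position: [0.6316, -0.1776, 0.1246]
orientation: [[0.94, 0.342, -0.006], [0.342, -0.94, 0.003], [-0.004, -0.005, -1.0]]
contact_force: [-1.0, -1.2, -0.2]
grip_width: 0.0503
clock: 16.9
position: [0.6323, -0.1781, 0.1255]
orientation: [[0.94, 0.342, -0.004], [0.342, -0.94, 0.002], [-0.003, -0.003, -1.0]]
contact_force: [1.1, -0.7, 1.6]
grip_width: 0.0176
t 16.90 r 0.0938 ang 20.5 yaw -70.0 pos [ 0.6323 -0.1781  0.1255] Ft [ 0.8  1.1 -1.6] w 0.0176 j [ 14.  51.  -5.  89.   6.  40. -63.]
```

```bash
python3 -m crank '[[-0.05,0.99,0,0,0,6],[-0.21,1.98,0,0,0,12],[-0.46,2.94,0,0,0,18],[-0.82,3.86,0,0,0,24],[-0.82,3.86,0,0,0,24]]' 
python3 -c "
from h import *
lev()"
python3 -m crank '[[0,0,0,0,0,0],[0,0,0,0,0,0],[0,0,-1.5,0,0,0],[0,0,-4.5,0,0,0],[0,0,-8,0,0,0]]' 5 12
python3 -c "
from h import *
lev(); rel([.405,-.235,.205],-70)"
```

```text
clock: 17.4
position: [0.6382, -0.2171, 0.1255]
orientation: [[0.997, -0.071, -0.003], [-0.071, -0.997, 0.003], [-0.003, -0.002, -1.0]]
contact_force: [1.2, 0.5, -0.2]
grip_width: 0.0174
t 17.40 r 0.0939 ang -3.7 yaw -94.1 pos [ 0.6382 -0.2171  0.1255] Ft [ 1.2 -0.6  0.2] w 0.0174 j [ 14.  52.   1.  86.  -2.  42. -78.]
clock: 17.9
position: [0.6377, -0.2172, 0.2064]
orientation: [[0.998, -0.07, -0.005], [-0.07, -0.998, 0.003], [-0.005, -0.003, -1.0]]
contact_force: [0.1, -0.0, 0.2]
grip_width: 0.0502
t 17.90 r 0.0934 ang -3.8 yaw -94.0 pos [ 0.6377 -0.2172  0.2064] Ft [ 0.1  0.  -0.2] w 0.0502 j [ 14.  46.   2.  83.  -2.  51. -78.]
t 17.90 row [-23.08   3.41   0.25] [ -0.2    0.26 -24.02] dist 23.3 pos [ 0.6377 -0.2172  0.2064] F [ 0.1 -0.   0.2] w 0.0502 j [ 14.  46.   2.  83.  -2.  51. -78.]
```

```bash
python3 -m crank '[[-5,0.7,0,0,0,-5],[-10,1.4,0,0,0,-10],[-15,2.2,0,0,0,-15],[-20,2.9,0,0,0,-20],[-23.1,3.4,0.1,0,0.2,-24]]' 
python3 -m crank '[[0,0,0,0,0,0],[0,0,0,0,0,0],[0,0,0,0,0,0],[0,0,0,0,0,0],[0,0,0,0,0,0]]'
python3 - <<'E'
from h import *
lev(); snap('wrist','w11'); crop('w11',150,0,400,230,3.2,'w11c')
E
```

```text
clock: 18.4
position: [0.4013, -0.2354, 0.2078]
orientation: [[0.939, 0.344, -0.002], [0.344, -0.939, 0.002], [-0.002, -0.003, -1.0]]
contact_force: [0.3, -0.1, 0.4]
grip_width: 0.0498
clock: 18.9
position: [0.4026, -0.2351, 0.2078]
orientation: [[0.938, 0.345, -0.001], [0.345, -0.938, 0.002], [-0.001, -0.002, -1.0]]
contact_force: [0.2, -0.1, 0.5]
grip_width: 0.0499
t 18.90 r 0.1439 ang -170.4 yaw -69.8 pos [ 0.4026 -0.2351  0.2078] Ft [ 0.2  0.1 -0.5] w 0.0499 j [ 29.  32.  -7. 119.   7.  29. -53.]
```

View pics/w11c.png

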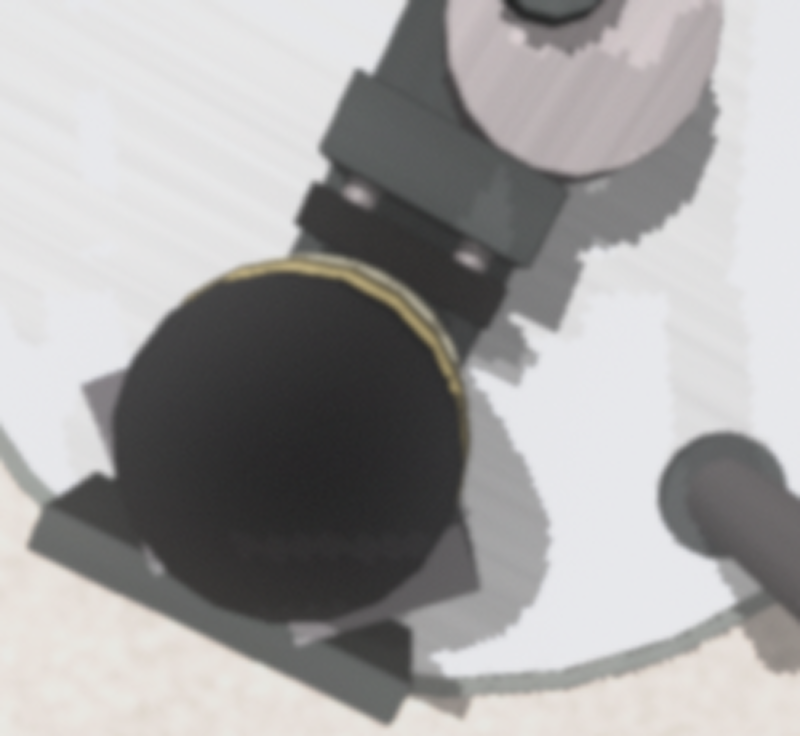

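```bash
cat > m.py <<'E'
from h import *
from scipy.optimize import least_squares
np.set_printoptions(precision=4,suppress=True)
e=np.array([np.cos(np.radians(-8.2)),np.sin(np.radians(-8.2))]); n=np.array([-e[1],e[0]]); N=np.array([.4455,-.198])
th=np.linspace(0,2*np.pi,300)
def meas(f,k):
    c=load(f); W=lambda u,v,z:p2w(c,150+u/3.2,v/3.2,z)[:2]
    al=lambda a,z: np.mean([(W(*q,z)-N)@e for q in a])
    def box(x,y):
        q=np.array([w2p(c,[x+.029*np.cos(t),y+.029*np.sin(t),z]) for t in th for z in (.131,.147)]); return np.array([q[:,0].min(),q[:,0].max(),q[:,1].max()])
    l,r,b=k['lid']; o=np.array([150+l/3.2,150+r/3.2,b/3.2])
    s=least_squares(lambda p:box(*p)-o,[.445,-.198]).x
    V=al(k['V'],.075); jar=(s-N)@e; pf=al(k['padf'],.08); pb=al(k['padb'],.08); jf=al(k['jawf'],.085)
    print(f,'V %.4f jar-V %.4f perp %.4f padf-V %.4f jawf-V %.4f padthick %.4f gap pad-jaw %.4f jar->padf %.4f'%(V,jar-V,(s-N)@n,pf-V,jf-V,pb-pf,jf-pb,pf-jar-.031))
meas('w10',dict(lid=(110,465,615),V=[(22,550),(385,727)],padf=[(293,215),(487,315)],padb=[(313,180),(505,275)],jawf=[(323,133),(530,245)]))
meas('w11',dict(lid=(113,468,626),V=[(27,547),(390,723)],padf=[(297,222),(488,325)],padb=[(316,183),(508,285)],jawf=[(322,150),(525,265)]))
E
python3 m.py
```

```text
w10 V -0.0599 jar-V 0.0636 perp 0.0003 padf-V 0.0943 jawf-V 0.1106 padthick 0.0083 gap pad-jaw 0.0080 jar->padf -0.0002
w11 V -0.0602 jar-V 0.0604 perp -0.0002 padf-V 0.0916 jawf-V 0.1059 padthick 0.0088 gap pad-jaw 0.0054 jar->padf 0.0002
```

Run:
```python
import io,contextlib
with contextlib.redirect_stdout(io.StringIO()):
    from m import *
crop('w7',310,130,400,230,7,'w7p')
crop('w6',330,160,430,290,5,'w6p')
crop('w5',310,130,400,220,7,'w5p')
```

```text
(no output)
```

View pics/w5p.png

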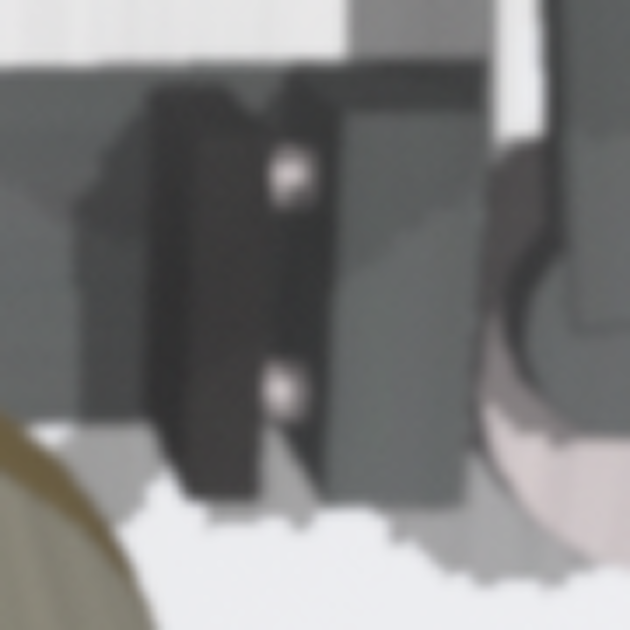

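View pics/w6p.png

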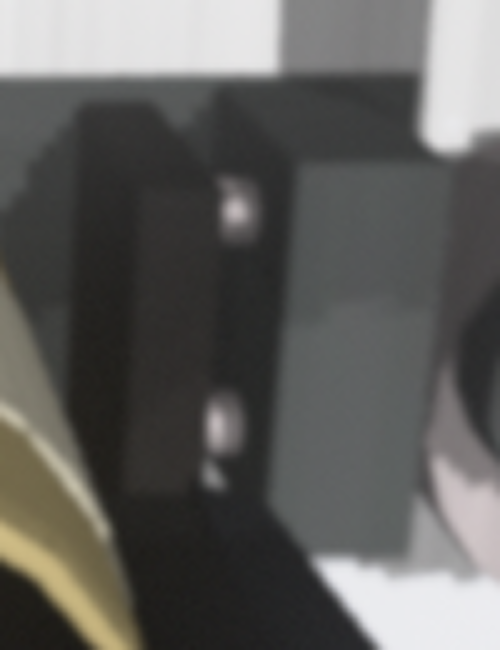

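Run:
```python
import io,contextlib
with contextlib.redirect_stdout(io.StringIO()):
    from m import *
c5=load('w5');c6=load('w6'); print(c5['position'],c6['position'])
A=lambda u,v,z:(p2w(c5,310+u/7,130+v/7,z)[:2]-N)
B=lambda u,v,z:(p2w(c6,330+u/5,160+v/5,z)[:2]-N)
for z in (.065,.07,.075,.08,.085):
    print(z,'jawL w5 %.4f w6 %.4f'%(np.mean([A(340,110,z)@e,A(325,500,z)@e]),np.mean([B(298,165,z)@e,B(270,500,z)@e])),'jaw far edge perp w5 %.4f w6 %.4f'%(A(340,110,z)@n,B(298,165,z)@n),'w5 jaw len %.4f'%((A(340,110,z)-A(325,500,z))@n),
     'pad f w5 %.4f w6 %.4f b w5 %.4f w6 %.4f'%(np.mean([A(190,130,z)@e,A(188,498,z)@e]),np.mean([B(135,190,z)@e,B(122,490,z)@e]),np.mean([A(265,130,z)@e,A(255,500,z)@e]),np.mean([B(215,185,z)@e,B(200,490,z)@e])))
```

```text
[ 0.4574 -0.1215  0.3844] [ 0.462  -0.116   0.2731]
0.065 jawL w5 0.0681 w6 0.0690 jaw far edge perp w5 0.0229 w6 0.0215 w5 jaw len 0.0506 pad f w5 0.0500 w6 0.0503 b w5 0.0590 w6 0.0598
0.07 jawL w5 0.0670 w6 0.0674 jaw far edge perp w5 0.0238 w6 0.0230 w5 jaw len 0.0498 pad f w5 0.0493 w6 0.0492 b w5 0.0581 w6 0.0585
0.075 jawL w5 0.0660 w6 0.0659 jaw far edge perp w5 0.0246 w6 0.0245 w5 jaw len 0.0490 pad f w5 0.0485 w6 0.0481 b w5 0.0572 w6 0.0572
0.08 jawL w5 0.0649 w6 0.0644 jaw far edge perp w5 0.0255 w6 0.0259 w5 jaw len 0.0482 pad f w5 0.0477 w6 0.0470 b w5 0.0563 w6 0.0558
0.085 jawL w5 0.0639 w6 0.0628 jaw far edge perp w5 0.0263 w6 0.0274 w5 jaw len 0.0474 pad f w5 0.0469 w6 0.0459 b w5 0.0554 w6 0.0545
```

```bash
python3 -c "
from h import *
rel([.638,-.2171,.205],-94)"
```

```text
t 18.95 row [22.74  6.44  0.23] [-0.14  0.09 24.19] dist 23.6 pos [ 0.4023 -0.2351  0.2077] F [ 1.  -0.1  0.4] w 0.05 j [ 29.  32.  -7. 119.   7.  29. -53.]
```

```bash
python3 -m crank '[[4.8,1.3,0,0,0,5],[9.6,2.7,0,0,0,10],[14.4,4,0,0,0,15],[19.2,5.4,0,0,0,20],[22.7,6.4,0.2,0,0,24.2]]' 
python3 -c "
from h import *
rel([.6382,-.2171,.127],-94)"
```

```text
clock: 19.45
position: [0.6412, -0.215, 0.2053]
orientation: [[0.998, -0.071, 0.0], [-0.071, -0.998, 0.002], [0.0, -0.003, -1.0]]
contact_force: [-0.5, -0.2, 0.4]
grip_width: 0.0499
t 19.45 row [-0.29  0.25  7.83] [-0.14 -0.02 -0.05] dist 7.8 pos [ 0.6412 -0.215   0.2053] F [-0.5 -0.2  0.4] w 0.0499 j [ 14.  46.   2.  83.  -2.  51. -78.]
```

```bash
python3 -m crank '[[-0.3,0.2,2,0,0,0],[-0.3,0.2,4,0,0,0],[-0.3,0.2,6,0,0,0],[-0.3,0.2,7.6,0,0,0],[-0.3,0.2,7.8,0,0,0]]' 
python3 -m crank '[[0,0,0,0,0,0],[0,0,0,0,0,0],[0,0,0,0,0,0],[0,0,0,0,0,0],[0,0,0,0,0,0]]' 1.2 12
python3 -c "
from h import *
lev()"
```

```text
clock: 19.95
position: [0.6367, -0.2158, 0.1247]
orientation: [[0.998, -0.07, -0.004], [-0.07, -0.998, 0.004], [-0.004, -0.004, -1.0]]
contact_force: [-0.3, 0.4, -0.1]
grip_width: 0.0501
clock: 20.45
position: [0.6373, -0.2163, 0.1255]
orientation: [[0.998, -0.07, -0.002], [-0.07, -0.998, 0.003], [-0.002, -0.003, -1.0]]
contact_force: [0.3, -1.2, 1.8]
grip_width: 0.0174
t 20.45 r 0.0929 ang -3.3 yaw -94.0 pos [ 0.6373 -0.2163  0.1255] Ft [ 0.4  1.2 -1.8] w 0.0174 j [ 14.  52.   2.  87.  -2.  42. -77.]
```

```bash
python3 -m crank '[[0,0.5,0,0,0,3],[-0.05,0.95,0,0,0,5.7],[-0.05,0.95,0,0,0,5.7],[-0.05,0.95,0,0,0,5.7],[-0.05,0.95,0,0,0,5.7]]' 
python3 -c "
from h import *
lev()"
python3 -m crank '[[0,0,0,0,0,0],[0,0,0,0,0,0],[0,0,-1.5,0,0,0],[0,0,-4.5,0,0,0],[0,0,-8,0,0,0]]' 5 12
python3 -c "
from h import *
lev(); rel([.4026,-.235,.205],-70)"
```

```text
clock: 20.95
position: [0.6364, -0.2247, 0.1255]
orientation: [[0.986, -0.168, -0.002], [-0.168, -0.986, 0.004], [-0.003, -0.004, -1.0]]
contact_force: [1.3, 4.7, -0.1]
grip_width: 0.0174
t 20.95 r 0.0929 ang -8.5 yaw -99.7 pos [ 0.6364 -0.2247  0.1255] Ft [ 0.5 -4.8  0.1] w 0.0174 j [ 14.  52.   3.  86.  -4.  42. -81.]
clock: 21.45
position: [0.6357, -0.226, 0.2065]
orientation: [[0.986, -0.169, -0.004], [-0.169, -0.986, 0.003], [-0.004, -0.003, -1.0]]
contact_force: [-0.2, -0.7, 0.7]
grip_width: 0.0497
t 21.45 r 0.0924 ang -9.3 yaw -99.7 pos [ 0.6357 -0.226   0.2065] Ft [-0.1  0.7 -0.7] w 0.0497 j [ 14.  46.   4.  83.  -4.  51. -81.]
t 21.45 row [-22.82   4.82   0.24] [ -0.22   0.21 -29.72] dist 23.3 pos [ 0.6357 -0.226   0.2065] F [-0.2 -0.7  0.7] w 0.0497 j [ 14.  46.   4.  83.  -4.  51. -81.]
```

```bash
python3 -m crank '[[-5,1,0,0,0,-6],[-10,2,0,0,0,-12],[-15,3.1,0,0,0,-18],[-19,4,0,0,0,-24],[-22.6,4.8,0.1,0,0.2,-29.7]]' 
python3 -m crank '[[0,0,0,0,0,0],[0,0,0,0,0,0],[0,0,0,0,0,0],[0,0,0,0,0,0],[0,0,0,0,0,0]]'
python3 - <<'E'
from h import *
lev(); snap('wrist','w12'); crop('w12',150,0,400,230,3.2,'w12c')
crop('w12',220,20,330,120,7,'w12p'); crop('w11',220,20,330,120,7,'w11p'); crop('w10',220,20,330,120,7,'w10p')
E
```

```text
clock: 21.95
position: [0.4021, -0.2364, 0.2077]
orientation: [[0.939, 0.344, -0.0], [0.344, -0.939, 0.002], [0.0, -0.002, -1.0]]
contact_force: [0.1, -1.4, 0.9]
grip_width: 0.0497
clock: 22.45
position: [0.4034, -0.2363, 0.2077]
orientation: [[0.939, 0.345, 0.001], [0.345, -0.939, 0.001], [0.001, -0.001, -1.0]]
contact_force: [-0.3, -0.5, -0.0]
grip_width: 0.05
t 22.45 r 0.1433 ang -169.8 yaw -69.8 pos [ 0.4034 -0.2363  0.2077] Ft [-0.4  0.4  0. ] w 0.05 j [ 29.  32.  -6. 119.   7.  29. -52.]
```

View pics/w12c.png

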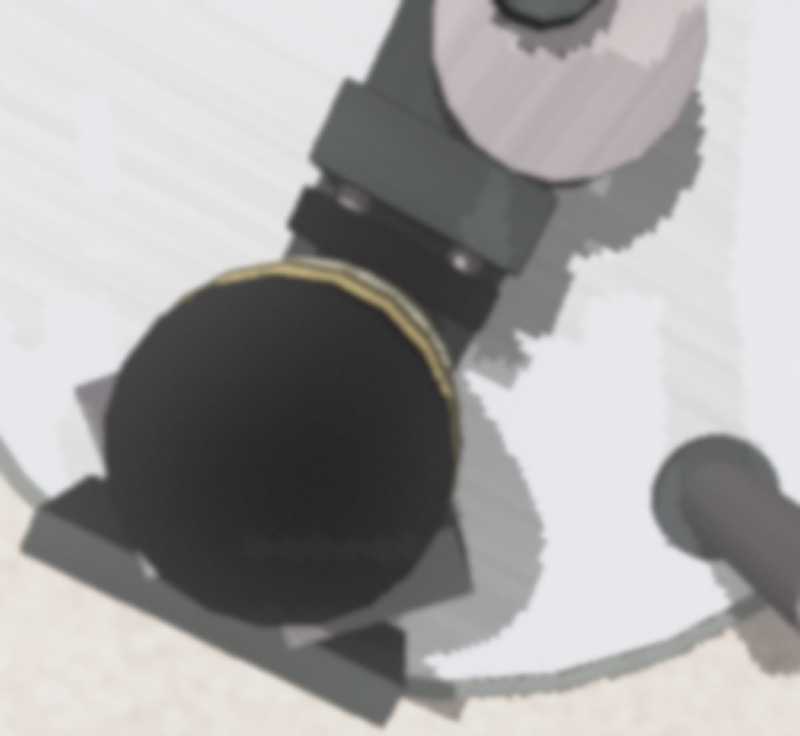

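View pics/w12p.png

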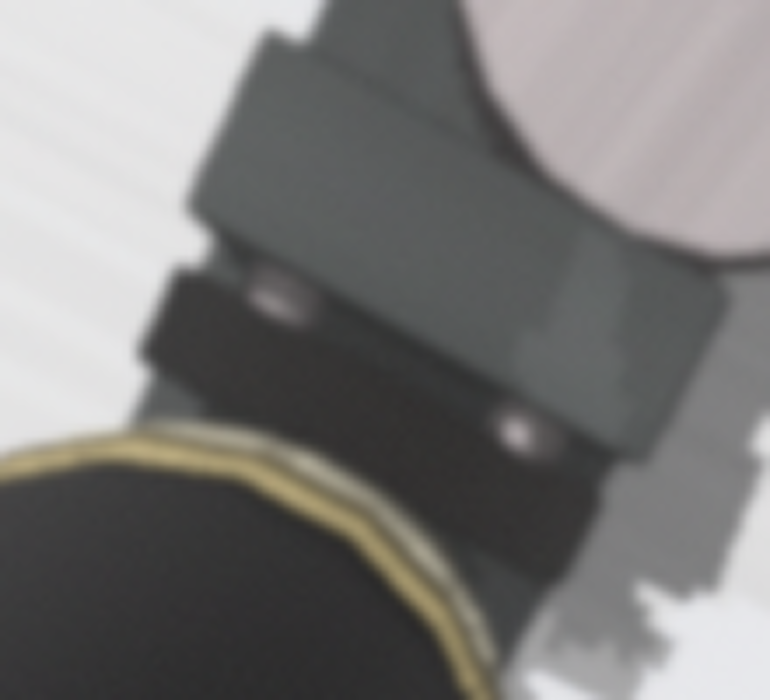

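View pics/w11p.png

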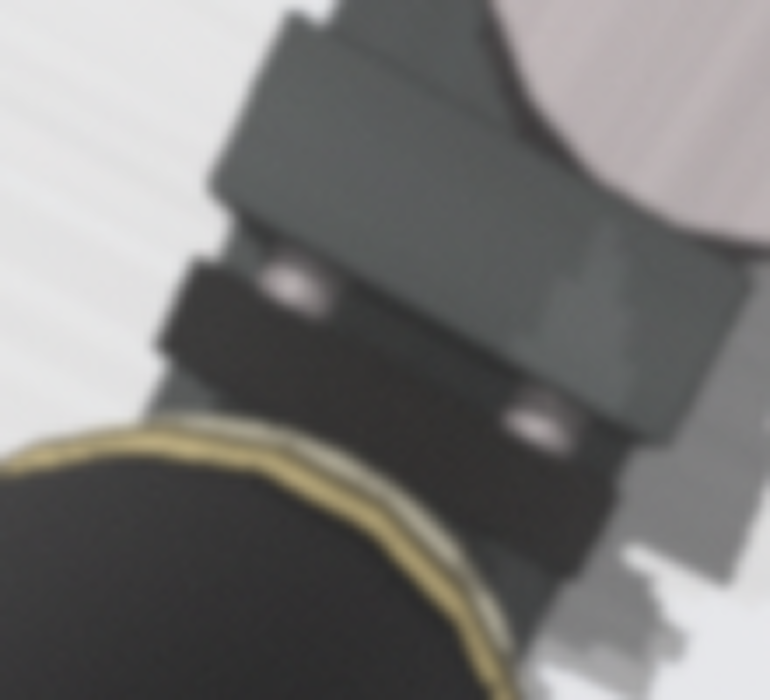

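View pics/w10p.png

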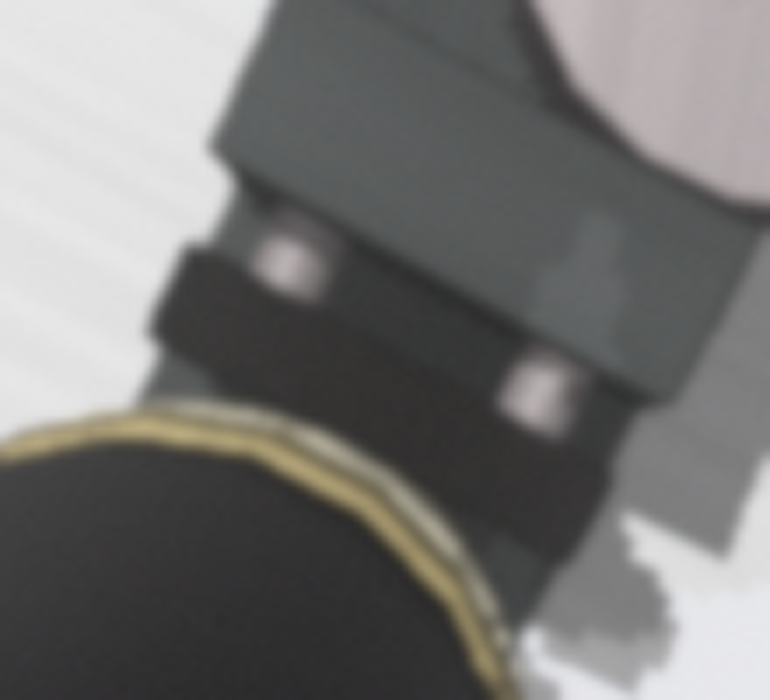

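Run:
```python
import io,contextlib
with contextlib.redirect_stdout(io.StringIO()):
    from m import *
for f,k in [('w10',[(213,148),(670,402),(190,248),(612,470),(152,330),(568,560)]),('w11',[(210,187),(668,442),(200,262),(620,492),(160,345),(573,578)]),('w12',[(190,207),(643,462),(183,268),(605,492),(142,352),(550,580)])]:
    c=load(f)
    for zp in (.075,.08):
        a=[(p2w(c,220+u/7,20+v/7,zp if i>1 else .077)[:2]-N)@e for i,(u,v) in enumerate(k)]
        print(f,zp,'gap L %.4f R %.4f mean %.4f thick %.4f jaw %.4f'%(a[0]-a[2],a[1]-a[3],(a[0]+a[1]-a[2]-a[3])/2,(a[2]+a[3]-a[4]-a[5])/2,(a[0]+a[1])/2))
meas('w12',dict(lid=(105,460,627),V=[(22,550),(387,725)],padf=[(290,220),(482,330)],padb=[(305,187),(497,285)],jawf=[(312,160),(520,272)]))
```

```text
w10 0.075 gap L 0.0087 R 0.0080 mean 0.0083 thick 0.0088 jaw 0.0509
w10 0.08 gap L 0.0088 R 0.0081 mean 0.0084 thick 0.0086 jaw 0.0509
w11 0.075 gap L 0.0062 R 0.0062 mean 0.0062 thick 0.0088 jaw 0.0460
w11 0.08 gap L 0.0063 R 0.0062 mean 0.0063 thick 0.0087 jaw 0.0460
w12 0.075 gap L 0.0050 R 0.0041 mean 0.0046 thick 0.0092 jaw 0.0447
w12 0.08 gap L 0.0051 R 0.0042 mean 0.0046 thick 0.0090 jaw 0.0447
w12 V -0.0598 jar-V 0.0604 perp -0.0002 padf-V 0.0916 jawf-V 0.1046 padthick 0.0083 gap pad-jaw 0.0047 jar->padf 0.0002
```

Run:
```python
import io,contextlib
with contextlib.redirect_stdout(io.StringIO()):
    from m import *
T=N+.071*e; print('T',T)
for f,t in [('w10',(417,188)),('w5',None),('w12',None),('w7',None)]:
    c=load(f)
    if t: p=p2w(c,*t,.14)[:2]; print(f,p,np.linalg.norm(p-T),np.degrees(np.arctan2(*(p-T)[::-1])))
# rim fit from w12 (settled): plate edge
im=cv2.imread('pics/w12.png'); crop('w12',320,120,470,230,5,'w12q')
```

```text
T [ 0.5158 -0.2081]
w10 [ 0.4553 -0.2995] 0.10954892862558904 -123.48885364608745
```

View pics/w12.png

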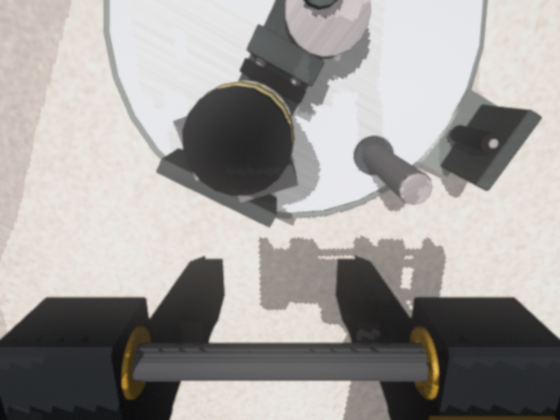

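View pics/w12q.png

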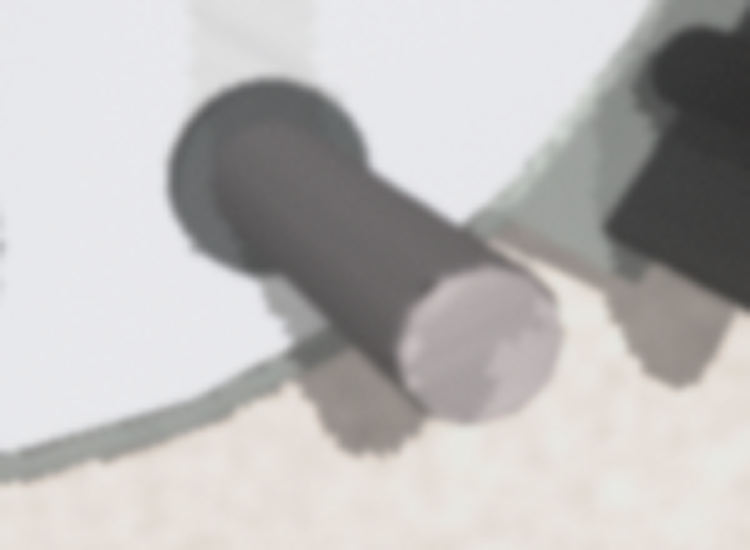

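```bash
python3 -c "
from h import *
rel([.455,-.2985,.19],-33.5)"
```

```text
t 22.50 row [2.72 7.64 1.75] [ -0.05  -0.08 -36.34] dist 8.3 pos [ 0.4032 -0.2362  0.2076] F [-0.  -0.5 -0.5] w 0.0498 j [ 29.  32.  -6. 119.   7.  29. -52.]
```

```bash
python3 -m crank '[[0.6,1.6,0,0,0,-7.5],[1.2,3.2,0,0,0,-15],[1.8,4.8,0.5,0,0,-22.5],[2.4,6.6,1,0,0,-30],[2.7,7.6,1.6,0,0,-36.3]]' 5
python3 -m crank '[[0,0,0,0,0,0],[0,0,0,0,0,0],[0,0,0,0,0,0],[0,0,0,0,0,0],[0,0,0,0,0,0]]'
python3 - <<'E'
from h import *
rel([.455,-.2985,.115],-33.5); snap('wrist','w13')
E
```

```text
clock: 23.0
position: [0.4561, -0.2994, 0.1912]
orientation: [[0.549, 0.836, 0.002], [0.836, -0.549, 0.001], [0.002, 0.001, -1.0]]
contact_force: [0.2, 0.0, -0.4]
grip_width: 0.0499
clock: 23.5
position: [0.4561, -0.299, 0.1916]
orientation: [[0.549, 0.836, 0.002], [0.836, -0.549, 0.0], [0.001, 0.001, -1.0]]
contact_force: [-0.7, 0.6, -0.5]
grip_width: 0.0499
t 23.50 row [-0.03 -0.13  7.66] [ 0.08 -0.08  0.21] dist 7.7 pos [ 0.4561 -0.299   0.1916] F [-0.7  0.6 -0.5] w 0.0499 j [ 39.  39. -17. 107.  18.  37. -23.]
```

View pics/w13.png

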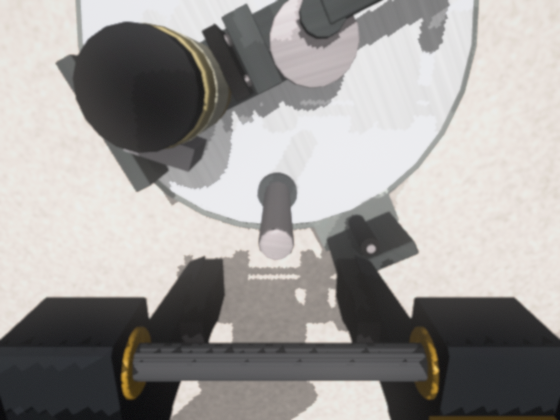

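```bash
python3 -c "
from h import *
c=load('w13'); print(p2w(c,277,243,.14))"
python3 -m crank '[[0,-0.1,2,0,0,0],[0,-0.1,4,0,0,0],[0,-0.1,6,0,0,0],[0,-0.1,7.4,0,0,0],[0,-0.1,7.6,0,0,0]]' 5
python3 -m crank '[[0,0,0,0,0,0],[0,0,0,0,0,0],[0,0,0,0,0,0],[0,0,0,0,0,0],[0,0,0,0,0,0]]' 1.4 12
python3 -c "
from h import *
lev((.5158,-.2081))"
```

```text
[ 0.45560614 -0.29882424  0.14      ]
clock: 24.05
position: [0.4545, -0.2979, 0.1142]
orientation: [[0.549, 0.836, -0.001], [0.836, -0.549, 0.002], [0.001, -0.002, -1.0]]
contact_force: [-0.2, -0.6, 0.7]
grip_width: 0.0504
clock: 24.55
position: [0.4546, -0.298, 0.1148]
orientation: [[0.549, 0.836, -0.0], [0.836, -0.549, 0.001], [0.001, -0.001, -1.0]]
contact_force: [-0.9, 0.4, 4.0]
grip_width: 0.0194
t 24.55 r 0.1087 ang -124.3 yaw -33.3 pos [ 0.4546 -0.298   0.1148] Ft [-0.1 -1.  -4. ] w 0.0194 j [ 36.  46. -13. 110.  22.  27. -26.]
```

Gripped the steel post (19.4 mm). Now I'll turn it counter-clockwise.

```bash
python3 -m crank '[[0.06,1.15,0,0,0,-6],[0.24,2.29,0,0,0,-12],[0.54,3.4,0,0,0,-18],[0.95,4.47,0,0,0,-24],[1.47,5.5,0,0,0,-30]]'
python3 -c "
from h import *
lev((.5158,-.2081))"
```

```text
clock: 25.05
position: [0.5059, -0.3152, 0.1147]
orientation: [[0.053, 0.999, -0.007], [0.999, -0.053, 0.003], [0.002, -0.007, -1.0]]
contact_force: [-5.7, 2.5, 5.0]
grip_width: 0.0197
t 25.05 r 0.1076 ang -95.3 yaw -3.1 pos [ 0.5059 -0.3152  0.1147] Ft [ 2.2 -5.9 -4.9] w 0.0197 j [ 40.  50. -23. 100.  30.  37.  -3.]
```

```bash
python3 -m crank '[[0.06,1.15,0,0,0,-6],[0.24,2.29,0,0,0,-12],[0.54,3.4,0,0,0,-18],[0.95,4.47,0,0,0,-24],[1.47,5.5,0,0,0,-29]]'
python3 -c "
from h import *
lev((.5158,-.2081))"
```

```text
clock: 25.55
position: [0.5596, -0.3054, 0.1147]
orientation: [[-0.439, 0.898, -0.011], [0.898, 0.439, -0.0], [0.005, -0.01, -1.0]]
contact_force: [-6.5, -1.5, 7.1]
grip_width: 0.0193
t 25.55 r 0.1067 ang -65.8 yaw 26.1 pos [ 0.5596 -0.3054  0.1147] Ft [ 1.6 -6.6 -7.1] w 0.0193 j [ 41.  53. -31.  92.  36.  46.  19.]
```

```bash
python3 -m crank '[[0.06,1.15,0,0,0,-6],[0.24,2.29,0,0,0,-12],[0.54,3.4,0,0.3,0,-18],[0.81,4.13,0,0.5,0,-22],[1.03,4.65,0,0.5,0,-25]]'
python3 -c "
from h import *
lev((.5158,-.2081))
P=np.array([[.4546,-.298],[.5059,-.3152],[.5596,-.3054],get_state()['position'][:2]]);A=np.c_[2*P,np.ones(4)];x=np.linalg.lstsq(A,(P**2).sum(1),rcond=None)[0];print(x[:2],np.sqrt(x[2]+x[:2]@x[:2]))
q=np.degrees(np.arctan2(*(P-x[:2]).T[::-1]));print(q-q[0])"
```

```text
clock: 26.05
position: [0.5966, -0.277, 0.1148]
orientation: [[-0.779, 0.627, -0.019], [0.627, 0.779, -0.008], [0.01, -0.018, -1.0]]
contact_force: [-2.9, -3.2, 5.3]
grip_width: 0.0196
t 26.05 r 0.1062 ang -40.5 yaw 51.2 pos [ 0.5966 -0.277   0.1148] Ft [ 0.3 -4.4 -5.2] w 0.0196 j [ 39.  56. -37.  88.  41.  51.  38.]
[ 0.51372556 -0.20717321] 0.10835852830385537
[ 0.         28.91961877 58.09672655 82.94204105]
```

```bash
python3 -m crank '[[0.02,0.58,0,0,0,-3],[0.06,1.15,0,0,0,-6],[0.11,1.45,0,0,0,-8],[0.11,1.6,0,0,0,-8],[0.11,1.6,0,0,0,-8]]'
python3 -c "
from h import *
lev((.5137,-.2072))"
```

```text
clock: 26.55
position: [0.6039, -0.2669, 0.1147]
orientation: [[-0.857, 0.514, -0.023], [0.515, 0.857, -0.013], [0.013, -0.023, -1.0]]
contact_force: [-4.2, -4.0, 4.5]
grip_width: 0.0196
t 26.55 r 0.1082 ang -33.5 yaw 59.0 pos [ 0.6039 -0.2669  0.1147] Ft [ 1.6 -5.7 -4.4] w 0.0196 j [ 39.  57. -39.  87.  43.  53.  44.]
```

```bash
python3 -m crank '[[0,0.3,0,0,0,0],[0,0.6,0,0,0,0],[0.02,0.8,0,0,0,0],[0.02,0.8,0,0,0,0],[0.02,0.8,0,0,0,0]]' - 20
python3 -c "
from h import *
lev((.5137,-.2072))"
```

```text
clock: 27.05
position: [0.604, -0.2669, 0.1147]
orientation: [[-0.854, 0.519, -0.03], [0.519, 0.854, -0.022], [0.014, -0.035, -0.999]]
contact_force: [-8.1, -9.5, 7.3]
grip_width: 0.0193
t 27.05 r 0.1082 ang -33.5 yaw 58.7 pos [ 0.604  -0.2669  0.1147] Ft [  2.1 -12.6  -6.8] w 0.0193 j [ 38.  57. -39.  87.  43.  53.  43.]
```

```bash
python3 -m crank '[[0,0.1,0,0,0,0],[0,0.1,0,0,0,0],[0,0,0,0,0,0],[0,0,0,0,0,0],[0,0,-0.5,0,0,0]]' 5 12
python3 -m crank '[[0,0,-2,0,0,0],[0,0,-5,0,0,0],[0,0,-8.5,0,0,0],[0,0,-12,0,0,0],[0,0,-15,0,0,0]]'
python3 - <<'E'
from h import *
lev((.5137,-.2072)); rel([.45,-.15,.26],58)
snap('scene','s14'); snap('top','t14'); crop('t14',280,120,470,300,4,'t14c'); crop('s14',70,150,270,350,3,'s14c')
E
```

```text
clock: 27.55
position: [0.6039, -0.266, 0.1191]
orientation: [[-0.855, 0.518, -0.031], [0.518, 0.855, -0.021], [0.016, -0.034, -0.999]]
contact_force: [-0.4, 0.2, -0.3]
grip_width: 0.0501
clock: 28.05
position: [0.6091, -0.2622, 0.2714]
orientation: [[-0.855, 0.517, -0.029], [0.518, 0.855, -0.021], [0.014, -0.033, -0.999]]
contact_force: [0.7, -0.5, 1.1]
grip_width: 0.05
t 28.05 r 0.1101 ang -30.0 yaw 58.8 pos [ 0.6091 -0.2622  0.2714] Ft [-0.8 -0.1 -1.1] w 0.05 j [ 40.  47. -44.  79.  34.  69.  50.]
t 28.05 row [19.4   1.4   1.37] [-1.9  -0.8   0.82] dist 19.5 pos [ 0.6091 -0.2622  0.2714] F [ 0.7 -0.5  1.1] w 0.05 j [ 40.  47. -44.  79.  34.  69.  50.]
```

View pics/t14c.png

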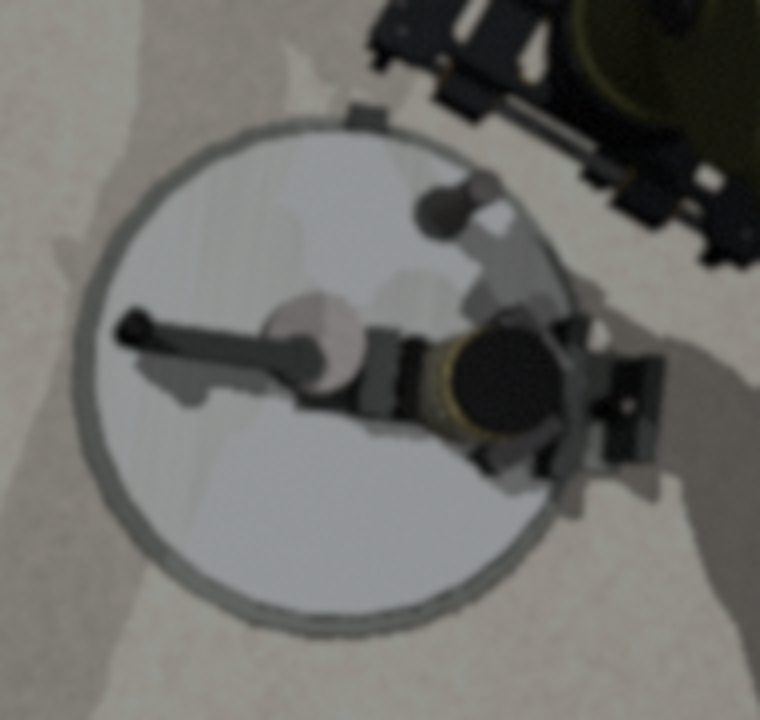

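View pics/s14c.png

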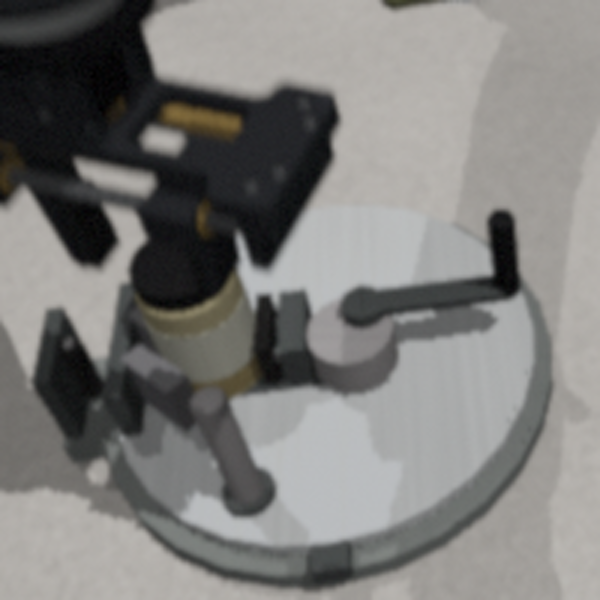

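```bash
python3 -c "
from h import *
rel([.585,-.275,.225],58)"
```

```text
t 28.15 row [ 1.55 -2.33  5.02] [-1.74 -0.4   0.79] dist 5.7 pos [ 0.6115 -0.262   0.2744] F [0.8 0.5 1.2] w 0.0504 j [ 40.  47. -44.  79.  35.  69.  50.]
```

```bash
python3 -m crank '[[0.8,-1.1,2,-1.7,-0.4,0],[1.5,-2.3,4,-1.7,-0.4,0],[1.5,-2.3,5,-1.7,-0.4,0],[1.5,-2.3,5,-1.7,-0.4,0],[1.5,-2.3,5,-1.7,-0.4,0]]'
python3 - <<'E'
from h import *
rel([.585,-.275,.225],58); snap('wrist','w15')
E
```

```text
clock: 28.65
position: [0.5867, -0.2739, 0.2254]
orientation: [[-0.856, 0.517, 0.001], [0.517, 0.856, 0.001], [-0.0, 0.001, -1.0]]
contact_force: [-0.2, 0.4, 0.5]
grip_width: 0.05
t 28.65 row [ 0.09 -0.18  0.04] [0.05 0.01 0.86] dist 0.2 pos [ 0.5867 -0.2739  0.2254] F [-0.2  0.4  0.5] w 0.05 j [ 43.  48. -44.  86.  36.  60.  49.]
```

View pics/w15.png

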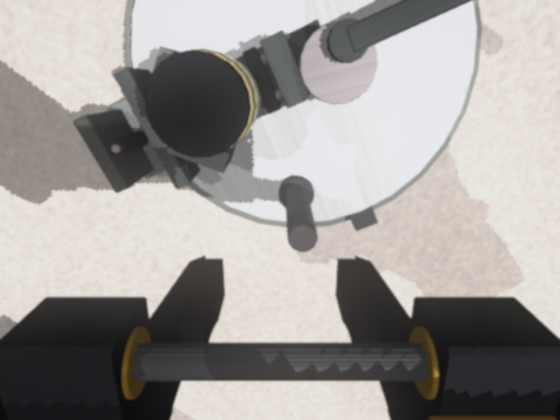

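Run:
```python
from h import *
crop('w15',70,0,350,210,2.85,'w15c'); crop('w15',230,10,340,120,6.5,'w15p')
```

```text
(no output)
```

View pics/w15c.png

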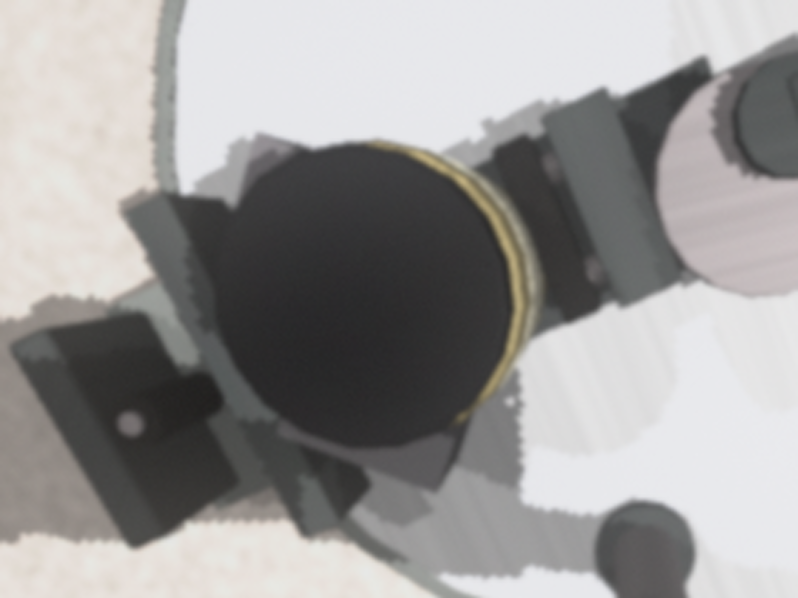

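View pics/w15p.png

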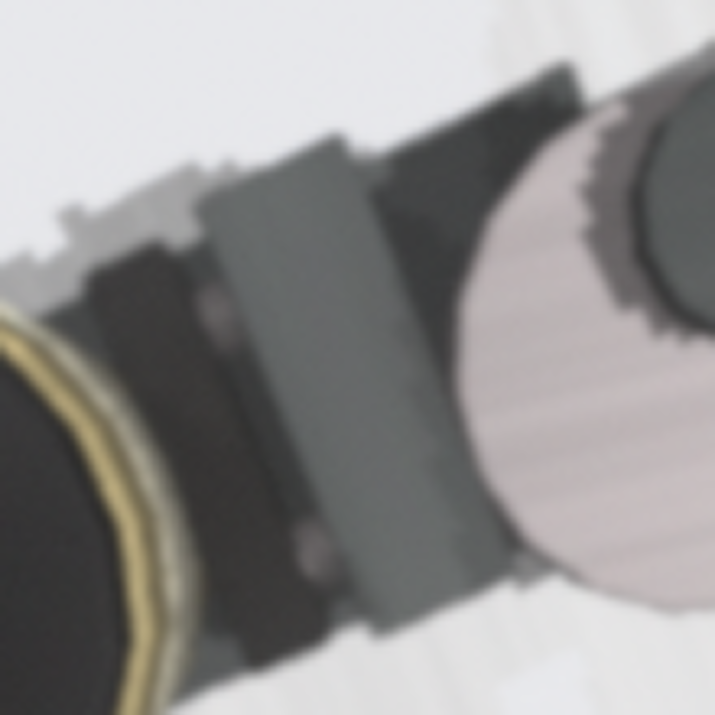

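Run:
```python
from h import *
c=load('w15'); P=lambda u,v,z:p2w(c,230+u/6.5,10+v/6.5,z)[:2]; C=lambda u,v,z:p2w(c,70+u/2.85,v/2.85,z)[:2]
ang=lambda a:np.degrees(np.arctan2(a[1],a[0]))
j=[P(198,205,.077),P(378,630,.077)]; b=[P(165,245,.078),P(330,630,.078)]; f=[P(90,280,.078),P(250,665,.078)]
print('jaw',ang(j[1]-j[0]),'padb',ang(b[1]-b[0]),'padf',ang(f[1]-f[0]),'label',ang(C(135,545,.085)-C(12,348,.085)),'V',ang(C(308,535,.075)-C(122,205,.075)))
for e in [np.array([np.cos(np.radians(a)),np.sin(np.radians(a))]) for a in (81.8,)]:
    g=lambda q:np.mean([x@e for x in q]); print('gap',g(j)-g(b),'thick',g(b)-g(f),[ (j[i]-b[i])@e for i in (0,1)])
H=p2w(c,345,41,.087)[:2]; print('hub',H)
p=p2w(c,303,237,.14)[:2]; print('post',p, ang(p-np.array([.5147,-.2077])))
```

```text
jaw -7.169760653889093 padb -7.223778029185845 padf -8.474667573742384 label -6.423492086125415 V -6.638373503232183
gap 0.004899395535969658 thick 0.009321945276858312 [np.float64(0.004838384698643388), np.float64(0.004960406373295925)]
hub [ 0.51787964 -0.18084133]
post [ 0.60527635 -0.26743148] -33.40325251414771
```

Run:
```python
from h import *
a=cv2.imread('pics/top0.png')[140:275,120:255]; b=cv2.imread('pics/t14.png')[140:275,120:255]
cv2.imwrite('pics/cmp.png',cv2.resize(np.hstack([a,b]),None,fx=2.8,fy=2.8))
```

```text
(no output)
```

View pics/cmp.png

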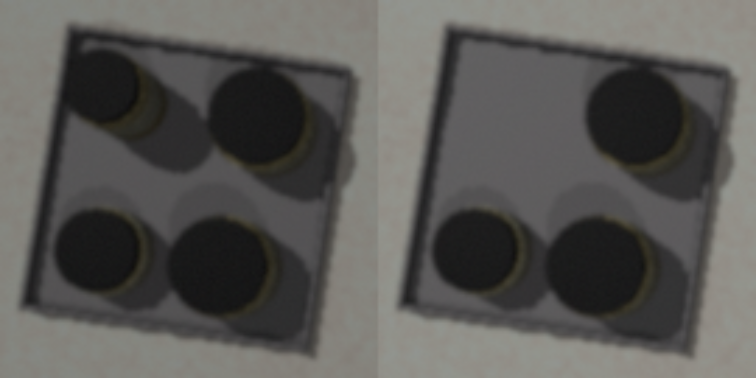

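The other three jars stand exactly where they started, so I'm handing the job in.

```bash
python3 -c "
from h import *
print(get_state()['contact_force']); print(env.close_job())"
```

```text
[-0.41701807 -0.33374078 -0.52000978]
the job is handed in; nothing more can be done
None
```

The job is done and handed in at about 29 s of the 72 s allowed. The tall jar is clamped home in the V, and the turntable is against its labelling stop. There was no verdict, so what follows rests on my own checks.

- **Placing:** I set the jar upright about 5 mm short of home and let the pad push it into the V. In the last two clamping pictures the jar stayed put while the jaw moved on about 1.3 mm, so it was home.
- **Clamping:** I turned the lever clockwise about 97°, in three stages with a look after each. The pad-to-jaw gap went from about 8.8 mm free to 4.6 mm. In the last picture, after the turn, it read 4.9 mm.
- **Spring:** That puts it at roughly 4 mm, about halfway and well short of bottoming. This is measured from pictures only, to about ±0.6 mm.
- **Turning:** I turned the table by the post until it did not move at all under about 13 N. The post's bearing then read 90° from where it started, and the V was parallel to the label head to within 0.2°. I then let go and moved clear; the measured force was about zero.
- **Other jars:** The before and after top views show all three unmoved.

**Disagreements:** The overhead and scene cameras differed from each other and from the wrist camera by up to 9 mm, so I relied on the wrist camera. The pictures and the lever angle also disagreed by about 2 mm on how far the jaw had travelled in the first stage, so I set the clamp by the gap seen in the pictures.

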